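# Clear the plate warmer and slide the karahis onto their heat rings

### The arm

A 7-joint arm with a two-finger parallel gripper is mounted at the origin on the work surface. World frame = base frame: x ahead of the robot, y to its left, z up, the work surface at z = 0. Lengths are in m, angles in degrees, forces in N, time in s.
With the tool pointing down it reaches from about 0.425 to 0.875 m from the base axis. Payload 4.7 kg.
Tool frame: the origin (TCP) lies on the front face of the gripper's body, between the roots of the fingers; the fingertips stand 70 mm ahead of it and the grasp point (between the pads) lies 51 mm ahead of it (tip_extent is the distance from the TCP to the fingertips, in m); z points along the fingers, y is the direction in which the jaws open and shut (so a half turn about z gives the same grasp; the last joint's range is limited). The gripper opens to 87 mm and grips with 3 to 60 N. Pads are 19 mm wide; open, the fingers measure 117 mm over their backs; the gripper's body (75 mm by 190 mm) begins 51 mm behind the grasp point.
Start: joints at [75.063, 18.392, -4.016, 83.108, 1.295, 78.541, -3.26], TCP at [0.176, -0.626, 0.292] pointing down, gripper open.
Joint ranges: [-163.93, 163.93], [-17.29, 119.83], [-79.2, 71.16], [3.27, 140.29], [-89.18, 269.18], [5.43, 117.66], [-154.24, 154.24]. Speed limits (degrees/s): [147.25, 147.25, 180, 180, 180, 180, 180].

### API

Orientations are given as [roll, pitch, yaw] about the fixed x, y, z axes, in that order (R = Rz(yaw) Ry(pitch) Rx(roll)).
In Python, from cell import * gives the robot as it stands.
- The arm moves only by the tool carry_out, never from a script. Its argument "increments" is text: rows parted by semicolons, each of 7 numbers parted by spaces: the opening, from 0 (shut) to 1 (fully open), then the shift along the tool's x, y, z in m, then the turn, a rotation vector about the tool's x, y, z in degrees. A call has 1 to 20 rows; each row shifts and turns the pose as measured when the row begins, along the tool's axes as they then stand; what a row does not reach is not made up. A row lasts 1/8 s, in which the tool goes at most 62.5 mm and 10.7 degrees, less where a joint would pass 70% of its speed; a pose out of reach is approached as far as the arm can. A call is refused whole if a number of a shift passes 0.0625 or a number of a turn 10.7, either way. A call with a gripper value outside its range is refused whole. The fingers move at their own pace and stop on an object; "force" is the grip in N (left out, the last holds). Time passes only in rows, so rows that do not move let the fingers close. It gives the time, the measured TCP pose, the force and the opening at its end, in the units of the state.
- get_obs(): the state, without advancing time (a new reading comes with each control period).
- read_camera(name): name is "side" or "top"; returns a dict with "img" (384x512x3 uint8, blue, green, red), "fx", "fy", "cx", "cy" (pixels), "world_from_camera" (4x4, takes a point from camera to world coordinates). Camera axes: x right, y down, z forward; pixel columns grow to the right and rows downward; lengths in m; the calibration is good to about 2 mm. A picture is of the moment at which its call begins. There is no depth.
- sign_off(): hands the job in, once; it reports no verdict.
Trained networks look in a picture, given as the dict that the camera call returned (one of the last four; its "shot" number tells which), for a name from the list of things; names that differ only in an ending like _2 or _b are one class to them, and where a whole thing is asked for, a point or a joint stands for the part that bears it (a point fixed in the world has none). Each returns a list of dicts, best first, with "confidence" (0 to 1); they miss things now and then, are a little off and sometimes report something else, mostly with a low value. They report only what shows in the picture. A call takes as long as a camera call. They do not tell look-alikes from the thing itself.
- masks_of(target, picture): "pixels" (384x512 bool, what is visible of it) and "bbox" ([left, top, right, bottom] in pixels, round what is visible of it).
The state is a dict: "time_s": time; "qpos": joint angles; "joint_velocities": joint speeds; "effort": joint torques, N m; "tool_pos": TCP position; "tool_rot": TCP orientation; "force": force on the tool from outside, world axes, zero at the start; "wrist_torque": the same for the moment, N m; "grip_width": finger opening in m.
Only numpy, scipy, OpenCV 4.12 (cv2) and the standard library are available. Lean on these libraries where they do the work, as an engineer would, in place of code of your own. Each camera call takes 0.05 s, during which the arm holds its last target.

### The job

Get the plate warmer ready for service: first clear whatever tongs, spoon and chutney cups are lying on it into the dish tray. Then slide the two karahis along the warmer, never lifting or tipping them, until each stands centred on the ring of its own size, and only when both are in place turn the dial clockwise as far as it goes. Leave the other things on the counter undisturbed.

Things in the scene. Friction and masses are not known exactly. Their poses are not given: they have to be found in the camera images.
- warmer: flat black plate warmer, fixed, 300 (x) x 555 (y) mm, top 14 mm above the table; origin on the table, midway in x, 245 mm from its right (-y) edge. A grey steel stand-by panel on its left part carries the karahis at the start, in either order, so their paths may cross; two white ring outlines are on its right part; the dial is at its right end, between the rings
- ring_large (a point): centre of the larger ring outline (138 mm across), on the warmer's top; 160 mm from the other ring's centre
- ring_small (a point): centre of the smaller ring outline (110 mm across), on the warmer's top
- dial (a joint): the warmer's dial, rad: 0 to 0.25 at the start (off), grows as it is turned clockwise seen from above, stops at 1.6 (fully on); turns with light friction (0.04 N m) and stays where it is left
- dial_grip (a point): on the dial's vertical axis, at the height to grip its upright bar (44 mm long); at dial value 0 the bar lies along the warmer's x axis, and it turns clockwise with the dial
- karahi_large: larger copper karahi (empty round bowl), 124 mm across the rim, rim 50 mm high, wall 4 mm, 0.4-0.7 kg; origin at the centre of its underside. Two upright brass ears, centred at local y = +66 and -66 mm: plates 10 mm thick (y), 36 mm wide (x), from 28 to 82 mm above the underside; one can be pinched from above, one finger inside the bowl, and the karahi dragged by it
- karahi_small: smaller karahi of the same make, 96 mm across the rim, rim 44 mm high, 0.3 to 0.5 kg; origin at the centre of its underside; ears at local y = +52 and -52 mm, 10 mm thick, 36 mm wide, from 22 to 76 mm above the underside
- tongs: closed steel serving tongs, 140 (x) x 22 (y) x 18 (z) mm, 90 g, lying on the warmer along their x axis; origin under their middle, which is also the place to grip; may be absent
- spoon: wooden serving spoon, lying along its x axis, 140 mm long: straight handle 16 mm wide, its top 16 mm above the surface, from x = -70 to +30 mm, and a round bowl 42 mm wide and 12 mm high centred at x = +49 mm; 70 g, balance near x = +5 mm; origin on its underside; may be absent
- cup_a: open square steel chutney cup, 50 x 50 mm, 42 mm tall, wall 3 mm, 100 g; origin at the centre of its underside; may be absent
- cup_b: another cup exactly like cup_a; may be absent
- tray: grey plastic dish tray standing on the table right of the warmer, fixed, open on top, 260 (x) x 200 (y) x 50 (z) mm outside, walls and floor 5 mm; origin at the centre of its underside
- foam_cup: bystander, not to be disturbed: white foam drinking cup, 84 mm wide, 80 mm tall; origin at the centre of its underside
- tumbler: bystander, not to be disturbed: glass tumbler, 68 mm wide, 80 mm tall; origin at the centre of its underside
- salt_shaker: bystander, not to be disturbed: dark wooden salt shaker, 52 mm wide, 80 mm tall; origin at the centre of its underside
- spice_jar: bystander, not to be disturbed: amber glass jar with a steel cap, 56 mm wide, 80 mm tall; origin at the centre of its underside
- napkin_holder: bystander, not to be disturbed: steel napkin box, 120 x 50 x 90 mm; origin at the centre of its underside
- sauce_bottle: bystander, not to be disturbed: green glass bottle, 60 mm wide, 170 mm tall; origin at the centre of its underside
Things that resemble listed ones, but are neither listed nor needed, are in the scene too. What is shaped like the cup_b but pink or yellow is not meant.

How it is judged (in metres and radians):
On the way, in this order (a step that is already met when the one before it is completed fails the run):
1. all the tongs, spoon and chutney cups that were on the warmer lie in the dish tray, released (x of tongs in the frame of tray between -0.125 and 0.125 m and y of tongs in the frame of tray between -0.095 and 0.095 m and z of each of tongs, spoon, cup_a, cup_b in the frame of tray below 0.055 m and contact force between each of tongs, spoon, cup_a, cup_b and the fingers below 0.05 N and x of spoon in the frame of tray between -0.125 and 0.125 m and y of spoon in the frame of tray between -0.095 and 0.095 m and x of cup_a in the frame of tray between -0.125 and 0.125 m and y of cup_a in the frame of tray between -0.095 and 0.095 m and x of cup_b in the frame of tray between -0.125 and 0.125 m and y of cup_b in the frame of tray between -0.095 and 0.095 m), for 0.2 s.
2. both karahis stand centred on their own rings, released (horizontal distance between karahi_large and ring_large below 0.015 m and angle between each of karahi_large, karahi_small's own z axis and vertical below 0.08 rad and z of karahi_large in the frame of warmer between 0.01 and 0.019 m and contact force between each of karahi_large, karahi_small and the fingers below 0.05 N and horizontal distance between karahi_small and ring_small below 0.015 m and z of karahi_small in the frame of warmer between 0.01 and 0.019 m), for 0.2 s.
3. the dial is turned fully on (value of joint dial above 1.4 rad), for 0.2 s.
At the end, for the whole second after the job is handed in: All of the tongs, spoon and cups present lie released and at rest inside the tray (origin within its walls, less than 55 mm above its base); each karahi stands flat on the warmer, its centre within 15 mm of the centre of the ring of its size, released and at rest; the dial reads more than 1.4 rad (all of step 1 and all of step 2 and linear speed of each of tongs, spoon, cup_a, cup_b, karahi_large, karahi_small below 0.03 m/s and value of joint dial above 1.4 rad); the robot touches nothing.
It fails at once if a karahi is lifted more than 15 mm off the warmer or tipped by more than 0.35 rad (z of any of karahi_large, karahi_small in the frame of warmer above 0.029 m or angle between any of karahi_large, karahi_small's own z axis and vertical above 0.35 rad).
It fails at once if a bystander is moved more than 50 mm or tipped (distance of any of foam_cup, tumbler, salt_shaker, spice_jar, napkin_holder, sauce_bottle from where it was at the start of the episode above 0.05 m or angle between any of foam_cup, tumbler, salt_shaker, spice_jar, napkin_holder, sauce_bottle's own z axis and vertical above 0.4 rad).
Of tongs, spoon, cup_a, cup_b only 2 to 4 are there at a start; the rules pass over those that are not, and their reading is None.
At some moment in a run one of tongs, spoon, cup_a, cup_b, karahi_large, karahi_small may be knocked a few centimetres aside while the robot is not near it.
Once in a run the grip may slacken for a moment while it holds something.
It also fails if it takes over 210 s, if anything falls off the work surface, if the arm or the gripper's body presses on something with over 40 N, if the wrist force passes 120 N, or if a joint passes its speed limit or range.

## Working session

There is one attempt and no reset: what is moved stays moved. The work goes in short steps, Python scripts to look and compute and a tool call to move; the robot and the scene stay as the last step left them, time stands still between calls to the robot, and variables do not carry over. Pictures are saved under pics/ and viewed, and the job is handed in when it is done.

Besides the shell and the picture viewer there is one more tool, called after ">>>" as name(argument=value, ...) on one line, values as JSON. carry_out: Moves the arm, as the interface text tells. Its arguments: {"type":"object","properties":{"increments":{"type":"string"},"force":{"type":"number"}},"required":["increments"]}

```bash
ls; mkdir -p pics; python3 - <<'E'
from cell import *
import cv2
print(get_obs())
for n in("side","top"):
    p=read_camera(n); cv2.imwrite(f"pics/{n}0.png",p["img"]); print(n,p["fx"],p["cx"],p["cy"],p["world_from_camera"])
E
```

```text
pics
{'time_s': 0.0, 'qpos': array([75.06332522, 18.43914967, -4.01649833, 83.1736468 ,  1.29484087,
       78.54083016, -3.26164184]), 'joint_velocities': array([-0.06625888, -0.01072837,  0.02661058,  0.02828401,  0.11859287,
        0.01230112, -0.07055373]), 'effort': array([ 3.65706876e-05, -4.91291964e+01, -4.04178165e-01, -3.12527025e+01,
       -6.39840262e-02,  4.38999385e-02,  1.56584319e-04]), 'tool_pos': array([ 0.17623294, -0.62522409,  0.2911715 ]), 'tool_rot': array([-1.79891611e+02,  5.24046323e-03,  1.57456455e+01]), 'force': array([-1.04788282, -0.06486829,  0.18428358]), 'wrist_torque': array([ 0.02046399,  0.01032162, -0.03622856]), 'grip_width': 0.08706065731975876}
side 386.86509943802326 260.65303073803125 193.57881533680884 [[-0.71428772 -0.42053015  0.55941706 -0.33485054]
 [-0.69984837  0.42657066 -0.57293082  0.8893308 ]
 [ 0.00230378 -0.80074457 -0.59900152  0.95017703]
 [ 0.          0.          0.          1.        ]]
top 478.207472689644 259.5155096214644 194.32414288093582 [[-0.02977248 -0.986535    0.16081758  0.28541703]
 [-0.99942728  0.03196982  0.01109284  0.02837738]
 [-0.01608479 -0.16039522 -0.98692181  1.51197155]
 [ 0.          0.          0.          1.        ]]
```

View pics/top0.png

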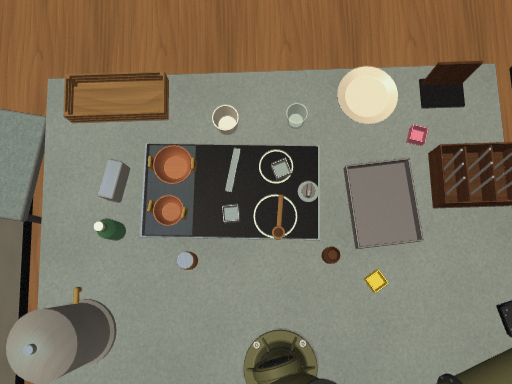

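View pics/side0.png

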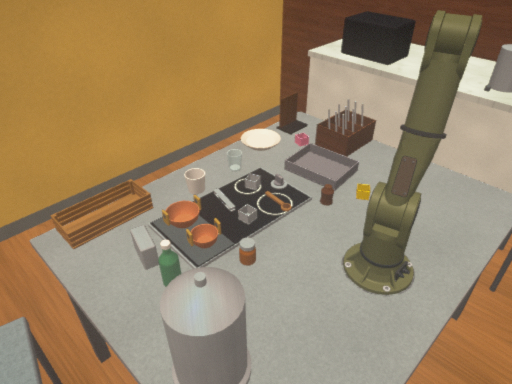

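```bash
cat > h.py <<'E'
from cell import *
import numpy as np, cv2
def ray(p,uv):
    uv=np.atleast_2d(np.asarray(uv,float)); T=p["world_from_camera"]
    d=np.c_[(uv[:,0]-p["cx"])/p["fx"],(uv[:,1]-p["cy"])/p["fy"],np.ones(len(uv))]@T[:3,:3].T
    return T[:3,3],d
def plane(p,uv,z):
    o,d=ray(p,uv); return o+d*((z-o[2])/d[:,2])[:,None]
def proj(p,X):
    X=np.atleast_2d(X);T=p["world_from_camera"]; c=(X-T[:3,3])@T[:3,:3]
    return np.c_[c[:,0]/c[:,2]*p["fx"]+p["cx"],c[:,1]/c[:,2]*p["fy"]+p["cy"]]
def snap(n,tag):
    p=read_camera(n); cv2.imwrite(f"pics/{n}{tag}.png",p["img"]); return p
def crop(p,x0,y0,x1,y1,f,name):
    cv2.imwrite(name,cv2.resize(p["img"][y0:y1,x0:x1],None,fx=f,fy=f,interpolation=cv2.INTER_CUBIC))
E
python3 - <<'E'
from h import *
p=snap("top",1); q=snap("side",1)
crop(p,135,135,335,250,4,"pics/c1.png")
crop(q,140,130,400,280,3,"pics/c2.png")
for n in ["warmer","ring_large","ring_small","dial","dial_grip","karahi_large","karahi_small","tongs","spoon","cup_a","tray"]:
  for nm,c in(("top",p),("side",q)):
    try:
      for m in masks_of(n,c)[:3]:
        ys,xs=np.nonzero(m["pixels"]); print(n,nm,round(m["confidence"],2),m["bbox"],len(xs),round(xs.mean(),1),round(ys.mean(),1))
    except Exception as e: print(n,e)
E
```

```text
warmer top 0.68 [140.1, 141.8, 322.1, 240.1] 13030 238.7 193.2
warmer side 0.78 [149.3, 166.5, 312.6, 268.3] 5467 233.2 216.2
warmer side 0.69 [216.6, 190.1, 236.3, 209.3] 189 224.0 199.3
ring_large top 0.86 [138.7, 145.9, 322.9, 240.2] 13225 238.5 193.3
ring_large side 0.62 [274.7, 174.8, 286.2, 187.4] 74 278.3 180.4
ring_large side 0.6 [151.4, 169.5, 312.4, 268.9] 5702 233.2 216.3
ring_large side 0.54 [129.7, 227.6, 161.1, 269.6] 749 144.5 246.8
ring_small top 0.8 [140.6, 142.5, 318.4, 239.2] 13061 238.4 193.3
ring_small top 0.69 [301.5, 185.6, 313.1, 199.0] 166 308.0 191.0
ring_small top 0.63 [179.2, 251.3, 195.6, 266.7] 307 187.2 260.4
dial top 0.74 [97.8, 159.5, 128.4, 204.3] 992 113.7 180.9
dial top 0.44 [302.6, 183.0, 314.7, 200.3] 137 308.4 190.6
dial side 0.65 [276.0, 171.3, 285.7, 186.1] 101 278.3 179.9
dial side 0.61 [234.8, 207.0, 254.9, 224.5] 289 247.0 213.6
dial_grip top 0.42 [300.3, 180.0, 313.6, 195.1] 165 308.3 190.2
dial_grip top 0.16 [143.0, 198.0, 189.9, 226.7] 886 167.2 209.7
dial_grip side 0.56 [272.0, 173.8, 284.4, 186.1] 94 278.4 180.1
karahi_large top 0.88 [
[... 406 characters left out ...]
48.7, 240.7, 192.9] 323 232.4 170.2
tongs side 0.63 [214.9, 188.5, 236.9, 210.7] 207 223.1 198.8
spoon top 0.88 [271.1, 194.0, 283.8, 239.2] 314 278.9 219.2
spoon side 0.55 [265.6, 193.6, 291.5, 209.9] 179 278.5 201.5
cup_a top 0.81 [407.9, 123.7, 423.3, 146.2] 307 416.6 135.0
cup_a top 0.64 [362.3, 272.8, 389.0, 291.5] 345 375.4 281.1
cup_a top 0.55 [220.6, 207.9, 236.8, 224.3] 266 230.4 213.9
cup_a side 0.82 [236.9, 205.5, 257.7, 227.3] 304 247.1 213.9
cup_a side 0.77 [356.1, 184.1, 371.2, 198.5] 219 362.3 191.6
cup_a side 0.5 [245.3, 173.0, 261.1, 188.3] 170 253.1 180.5
tray top 0.59 [342.6, 156.8, 424.6, 250.2] 5688 381.9 203.3
tray side 0.58 [283.2, 143.2, 360.7, 187.5] 2048 321.1 165.6
```

View pics/c1.png

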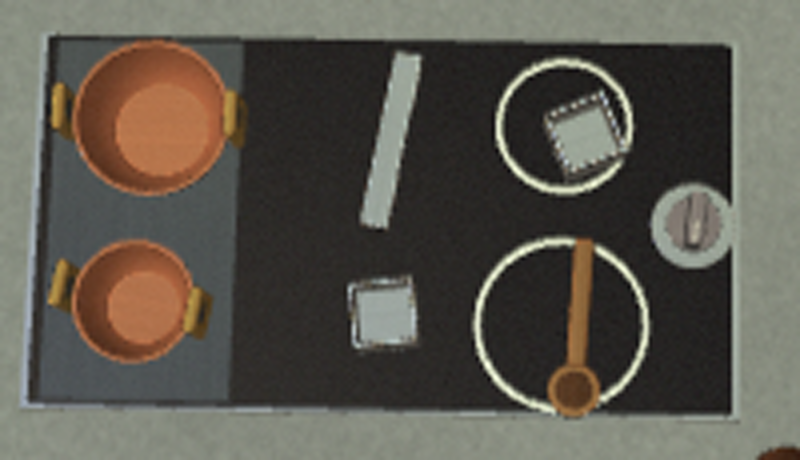

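View pics/c2.png

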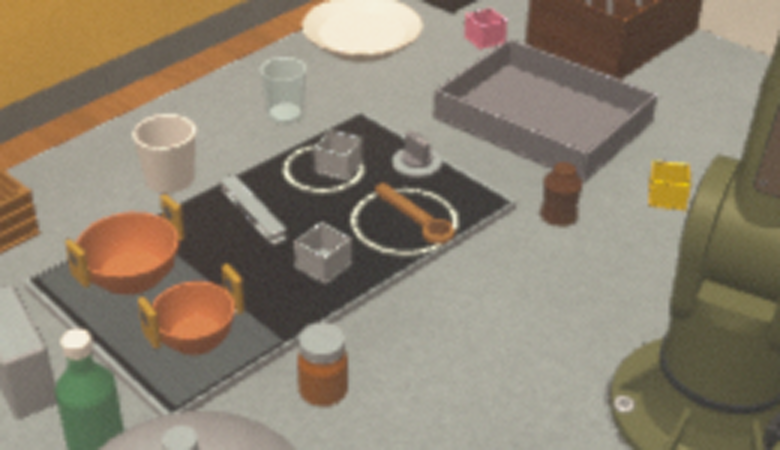

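```bash
python3 - <<'E'
from h import *
p=read_camera("top");q=read_camera("side")
C=lambda x,y:(135+(x+.5)/4-.5,135+(y+.5)/4-.5)
D=lambda x,y:(140+(x+.5)/3-.5,130+(y+.5)/3-.5)
L=[("warmer corners",[(50,36),(732,45),(735,415),(27,405)],.014),
("ring small",[(497,126),(633,126),(565,59),(565,193)],.014),("ring large",[(474,325),(649,325),(562,238),(562,412)],.014),
("KL rim",[(72,117),(232,117),(152,40),(152,195)],.064),("KS rim",[(72,301),(194,301),(133,240),(133,363)],.058),
("KL ears top",[(62,105),(232,113)],.096),("KS ears",[(62,283),(196,308)],.090),
("tongs",[(408,53),(374,228)],.032),("spoon",[(585,239),(574,388)],.03),
("cupA rim",[(545,117),(603,92),(628,150),(570,180)],.056),("cupB rim",[(348,284),(410,277),(417,345),(356,350)],.056),
("dial bar top",[(696,195),(693,248)],.045),("dial disc",[(650,226),(735,226),(692,182),(692,269)],.02)]
for n,l,z in L:
    w=plane(p,[C(*a) for a in l],z); print(n,w[:,:2].round(3).tolist(),"mean",w[:,:2].mean(0).round(4), "spans",np.round([np.linalg.norm(w[0]-w[1])]+([np.linalg.norm(w[2]-w[3])] if len(w)>3 else []),3))
print("--- side")
for n,l,z in [("ring small",[(282,168),(366,168)],.014),("ring large",[(350,220),(459,222)],.014),("warmer R",[(513,205),(361,115)],.014),("cupA",[(314,148),(340,130),(363,143),(335,162)],.056),("cupB",[(295,247),(323,225),(351,243),(322,262)],.056),("KLrim",[(77,254),(181,245)],.064),("KL ears",[(77,243),(172,200)],.096),("KS ears",[(148,301),(232,267)],.09)]:
    w=plane(q,[D(*a) for a in l],z); print(n,w[:,:2].round(3).tolist(),"mean",w[:,:2].mean(0).round(4))
# ellipse check
for n,c,s in [("tray",p,"top")]:
    m=masks_of(n,c)[0]["pixels"].astype(np.uint8)
    k=max(cv2.findContours(m,0,2)[0],key=cv2.contourArea); b=cv2.boxPoints(cv2.minAreaRect(k)); w=plane(p,b,.05); print(w.round(3).tolist(),w.mean(0))
E
```

```text
warmer corners [[0.708, 0.405], [0.681, -0.147], [0.384, -0.134], [0.409, 0.42]] mean [0.5457 0.136 ] spans [0.552 0.555]
ring small [[0.621, 0.045], [0.617, -0.064], [0.674, -0.012], [0.565, -0.008]] mean [ 0.6194 -0.0099] spans [0.109 0.11 ]
ring large [[0.461, 0.067], [0.457, -0.07], [0.529, -0.004], [0.391, 0.001]] mean [ 0.4594 -0.0017] spans [0.138 0.138]
KL rim [[0.628, 0.374], [0.624, 0.25], [0.688, 0.312], [0.564, 0.312]] mean [0.626  0.3119] spans [0.125 0.123]
KS rim [[0.485, 0.375], [0.482, 0.281], [0.531, 0.328], [0.435, 0.328]] mean [0.483  0.3278] spans [0.094 0.095]
KL ears top [[0.63, 0.374], [0.62, 0.245]] mean [0.6248 0.3095] spans [0.13]
KS ears [[0.494, 0.375], [0.472, 0.274]] mean [0.483  0.3243] spans [0.103]
tongs [[0.679, 0.114], [0.538, 0.143]] mean [0.6086 0.1284] spans [0.144]
spoon [[0.525, -0.022], [0.408, -0.009]] mean [ 0.4663 -0.0155] spans [0.117]
cupA rim [[0.618, 0.006], [0.636, -0.039], [0.589, -0.057], [0.567, -0.011]] mean [ 0.6025 -0.0253] spans [0.049 0.051]
cupB rim [[0.491, 0.162], [0.495, 0.115], [0.442, 0.11], [0.44, 0.157]] mean [0.4672 0
[... 238 characters left out ...]
de
ring small [[0.658, 0.033], [0.575, -0.048]] mean [ 0.6163 -0.0074]
ring large [[0.508, 0.05], [0.404, -0.047]] mean [0.4564 0.0014]
warmer R [[0.377, -0.125], [0.674, -0.139]] mean [ 0.5255 -0.1321]
cupA [[0.617, 0.01], [0.623, -0.046], [0.578, -0.045], [0.573, 0.013]] mean [ 0.5976 -0.0169]
cupB [[0.481, 0.171], [0.487, 0.118], [0.438, 0.119], [0.437, 0.168]] mean [0.4608 0.144 ]
KLrim [[0.648, 0.369], [0.574, 0.271]] mean [0.611  0.3199]
KL ears [[0.63, 0.376], [0.617, 0.247]] mean [0.623  0.3116]
KS ears [[0.496, 0.375], [0.475, 0.273]] mean [0.4855 0.3244]
[[0.606, -0.216, 0.05], [0.631, -0.429, 0.05], [0.366, -0.447, 0.05], [0.342, -0.24, 0.05]] [ 0.48629746 -0.33302873  0.05      ]
```

```bash
cat > go.py <<'E'
import sys
from h import *
x,y,z,yaw=map(float,sys.argv[1:5])
o=get_obs(); R=cv2.Rodrigues(np.zeros(3))[0]
from scipy.spatial.transform import Rotation as S
R=S.from_euler("xyz",o["tool_rot"],degrees=True)
d=R.inv().apply(np.array([x,y,z])-o["tool_pos"])
T=S.from_euler("xyz",[180,0,yaw],degrees=True)
r=(R.inv()*T).as_rotvec(degrees=True)
print("t",o["time_s"],"pos",o["tool_pos"].round(4),"rot",o["tool_rot"].round(1),"w",round(o["grip_width"],4),"F",o["force"].round(1))
print("tool d",d.round(4),"turn",r.round(1),"rows>=",np.ceil(max(np.linalg.norm(d)/.0625,np.linalg.norm(r)/10.7)))
E
python3 go.py 0.5 -0.4 0.25 5
```

```text
t 1.45 pos [ 0.1764 -0.6256  0.2923] rot [180.    0.   15.7] w 0.0868 F [-0.1 -0.1 -0.6]
tool d [ 0.3727 -0.1293  0.0422] turn [ 0.   0.  10.7] rows>= 7.0
```

>>> carry_out(increments="1 0.046 -0.016 0.005 0 0 0;1 0.046 -0.016 0.005 0 0 0;1 0.046 -0.016 0.005 0 0 0;1 0.046 -0.016 0.005 0 0 0;1 0.046 -0.016 0.005 0 0 0;1 0.046 -0.016 0.005 0 0 0;1 0.046 -0.016 0.005 0 0 0;1 0.046 -0.016 0.005 0 0 0")

```text
time_s: 2.45
tool_pos: [0.5007, -0.4026, 0.2513]
tool_rot: [179.7, 0.1, 15.0]
force: [0.1, -0.8, 0.7]
grip_width: 0.087
```

```bash
python3 go.py 0.465 0.137 0.2 5
```

```text
t 2.45 pos [ 0.5007 -0.4026  0.2513] rot [1.797e+02 1.000e-01 1.500e+01] w 0.087 F [ 0.1 -0.8  0.7]
tool d [ 0.1055 -0.5306  0.0484] turn [ 0.3  0.1 10. ] rows>= 9.0
```

>>> carry_out(increments="1 0.0106 -0.053 0.005 0 0 0;1 0.0106 -0.053 0.005 0 0 0;1 0.0106 -0.053 0.005 0 0 0;1 0.0106 -0.053 0.005 0 0 0;1 0.0106 -0.053 0.005 0 0 0;1 0.0106 -0.053 0.005 0 0 0;1 0.0106 -0.053 0.005 0 0 0;1 0.0106 -0.053 0.005 0 0 0;1 0.0106 -0.053 0.005 0 0 0;1 0.0106 -0.053 0.005 0 0 0;1 0 0 0 0 0 10;1 0 0 0 0 0 0")

```text
time_s: 3.95
tool_pos: [0.4656, 0.1591, 0.1984]
tool_rot: [179.7, -0.5, 5.4]
force: [0.1, -0.9, 0.3]
grip_width: 0.087
```

```bash
python3 go.py 0.465 0.137 0.091 5; python3 -c "
from h import *
p=snap('top',2);q=snap('side',2);crop(p,135,110,335,250,4,'pics/d1.png');crop(q,140,100,400,280,3,'pics/d2.png')
o=get_obs()"
```

```text
t 3.95 pos [0.4656 0.1591 0.1984] rot [179.7  -0.5   5.4] w 0.087 F [ 0.1 -0.9  0.3]
tool d [-0.0036  0.0214  0.1075] turn [ 0.3 -0.5  0.4] rows>= 2.0
```

View pics/d2.png

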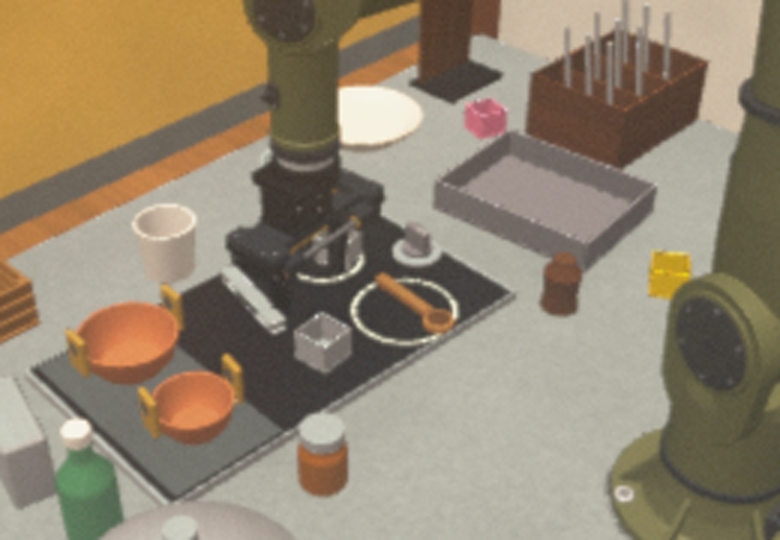

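View pics/d1.png

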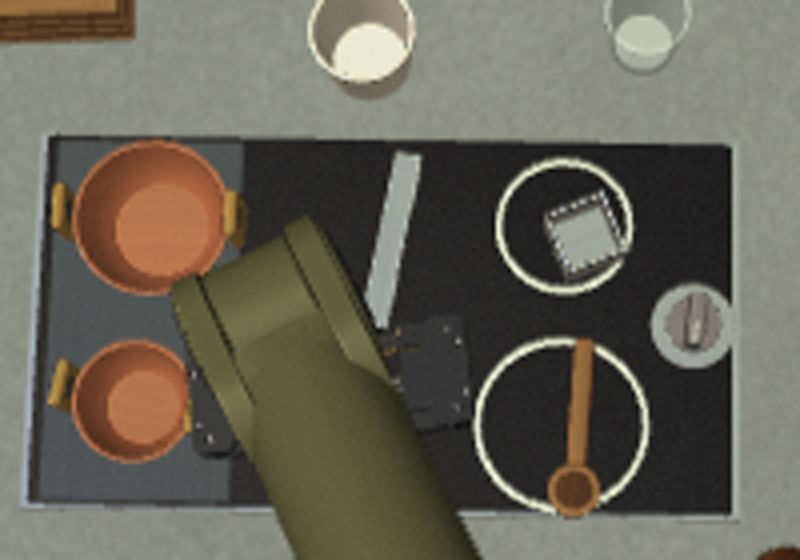

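>>> carry_out(increments="1 -0.002 0.022 0.02 0 0 0;1 0 0 0.03 0 0 0;1 0 0 0.03 0 0 0;1 0 0 0.015 0 0 0;1 0 0 0 0 0 0")

```text
time_s: 4.68
tool_pos: [0.4693, 0.1311, 0.1026]
tool_rot: [179.6, -0.7, 5.6]
force: [0.1, -0.1, -0.0]
grip_width: 0.0869
```

```bash
python3 go.py 0.465 0.137 0.091 5
```

```text
t 4.675 pos [0.4693 0.1311 0.1026] rot [179.6  -0.7   5.6] w 0.0869 F [ 0.1 -0.1 -0. ]
tool d [-0.0039 -0.0063  0.0115] turn [ 0.4 -0.7  0.6] rows>= 1.0
```

>>> carry_out(increments="1 -0.004 -0.006 0.01 0.4 -0.7 0.6;1 0 0 0 0 0 0;0 0 0 0 0 0 0;0 0 0 0 0 0 0;0 0 0 0 0 0 0;0 0 0 0 0 0 0", force=20)

```text
time_s: 5.42
tool_pos: [0.4669, 0.1377, 0.095]
tool_rot: [-179.9, -0.3, 5.0]
force: [0.1, -0.5, -1.2]
grip_width: 0.0549
```

```bash
python3 go.py 0.465 0.137 0.2 5
```

```text
t 5.425 pos [0.4669 0.1377 0.095 ] rot [-179.9   -0.3    5. ] w 0.0549 F [ 0.1 -0.5 -1.2]
tool d [-0.0014  0.0004 -0.105 ] turn [-0.1 -0.3 -0. ] rows>= 2.0
```

>>> carry_out(increments="0 0 0 0 0 0 0;0 0 0 0 0 0 0;0 0 0 -0.04 0 0 0;0 0 0 -0.04 0 0 0;0 0 0 -0.03 0 0 0;0 0 0 0 0 0 0")

```text
time_s: 6.18
tool_pos: [0.4652, 0.1371, 0.2066]
tool_rot: [-179.9, -0.1, 5.0]
force: [0.0, -0.3, -1.1]
grip_width: 0.0499
```

```bash
python3 go.py 0.566 -0.28 0.19 5; python3 -c "
from h import *
p=snap('top',3);q=snap('side',3);crop(q,140,100,400,280,3,'pics/e2.png')"
```

```text
t 6.175 pos [0.4652 0.1371 0.2066] rot [-1.799e+02 -1.000e-01  5.000e+00] w 0.0499 F [ 0.  -0.3 -1.1]
tool d [0.0642 0.4243 0.0162] turn [-0.1 -0.1 -0. ] rows>= 7.0
```

View pics/e2.png

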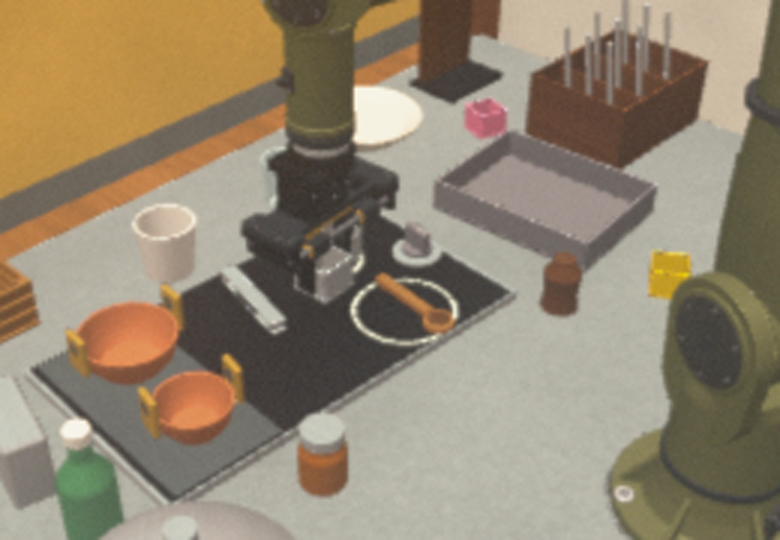

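>>> carry_out(increments="0 0.003 0.02 0 0 0 0;0 0.006 0.04 0.001 0 0 0;0 0.006 0.042 0.001 0 0 0;0 0.006 0.042 0.001 0 0 0;0 0.006 0.042 0.001 0 0 0;0 0.006 0.042 0.001 0 0 0;0 0.006 0.042 0.001 0 0 0;0 0.006 0.042 0.001 0 0 0;0 0.006 0.042 0.001 0 0 0;0 0.006 0.035 0.001 0 0 0;0 0.004 0.02 0.001 0 0 0;0 0 0 0 0 0 0;0 0 0 0 0 0 0")

```text
time_s: 7.9
tool_pos: [0.5515, -0.272, 0.1634]
tool_rot: [-179.0, 2.4, 5.5]
force: [-0.3, 0.8, -0.4]
grip_width: 0.0497
```

```bash
python3 go.py 0.566 -0.28 0.087 5; python3 -c "
from h import *
p=snap('top',4);crop(p,300,110,500,260,4,'pics/e3.png')"
```

```text
t 7.9 pos [ 0.5515 -0.272   0.1634] rot [-179.     2.4    5.5] w 0.0497 F [-0.3  0.8 -0.4]
tool d [0.0169 0.0107 0.0756] turn [-1.   2.4  0.5] rows>= 2.0
```

View pics/e3.png

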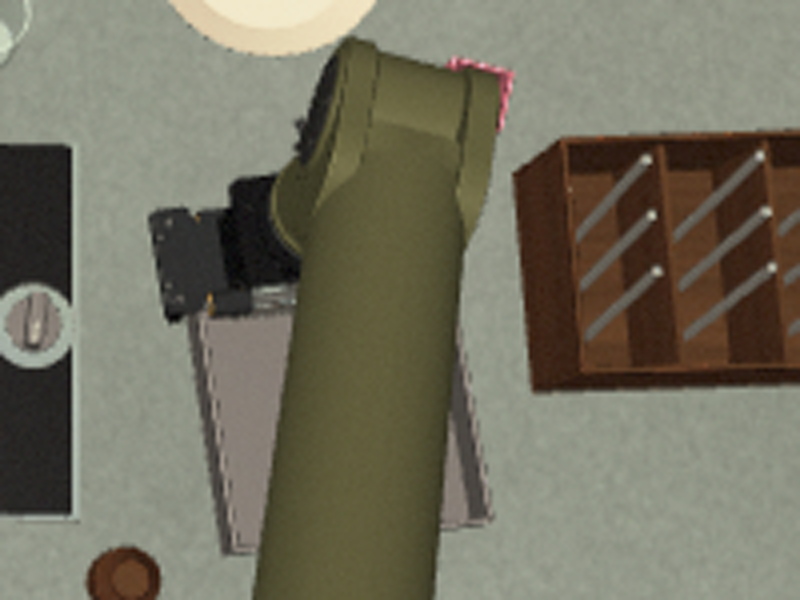

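>>> carry_out(increments="0 0.012 0.01 0 -1 2.4 0.5;0 0 0 0 0 0 0;0 0.002 0 0.03 0 0 0;0 0 0 0.03 0 0 0;0 0 0 0.008 0 0 0;0 0 0 0 0 0 0")

```text
time_s: 8.7
tool_pos: [0.5675, -0.2726, 0.0966]
tool_rot: [-179.9, -0.1, 5.5]
force: [-0.1, -1.2, -1.2]
grip_width: 0.0496
```

```bash
python3 go.py 0.566 -0.28 0.087 5
```

```text
t 8.7 pos [ 0.5675 -0.2726  0.0966] rot [-1.799e+02 -1.000e-01  5.500e+00] w 0.0496 F [-0.1 -1.2 -1.2]
tool d [-0.0023  0.0073  0.0096] turn [-0.1 -0.1  0.5] rows>= 1.0
```

>>> carry_out(increments="0 -0.002 0.007 0.008 0 0 0;0 0 0 0 0 0 0;0.72 0 0 0 0 0 0;0.72 0 0 0 0 0 0;0.72 0 0 -0.03 0 0 0;0.72 0 0 -0.04 0 0 0;1 0 0 -0.03 0 0 0;1 0 0 0 0 0 0")

```text
time_s: 9.7
tool_pos: [0.5678, -0.2808, 0.1956]
tool_rot: [179.9, -0.4, 5.5]
force: [0.5, -0.3, -0.5]
grip_width: 0.0755
```

```bash
python3 go.py 0.601 -0.024 0.2 22; python3 -c "
from h import *
p=snap('top',5);q=snap('side',5);crop(p,135,130,435,260,2.6,'pics/f1.png');crop(q,140,130,400,280,3,'pics/f2.png')"
```

```text
t 9.7 pos [ 0.5678 -0.2808  0.1956] rot [179.9  -0.4   5.5] w 0.0755 F [ 0.5 -0.3 -0.5]
tool d [ 0.0579 -0.2524 -0.0046] turn [  0.2  -0.4 -16.5] rows>= 5.0
```

View pics/f2.png

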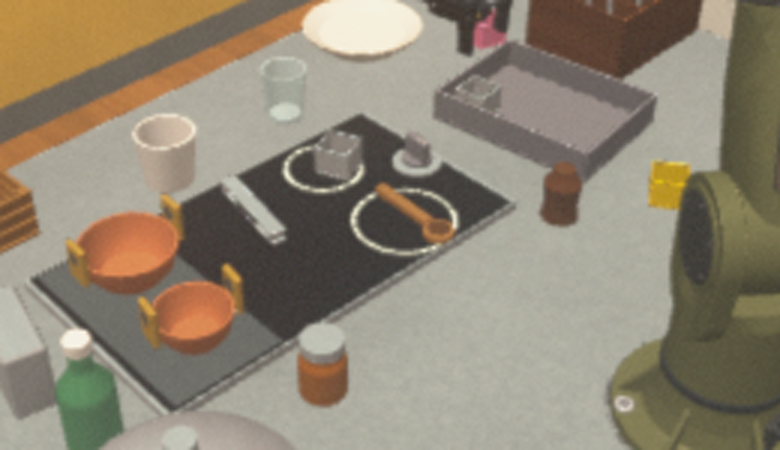

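View pics/f1.png

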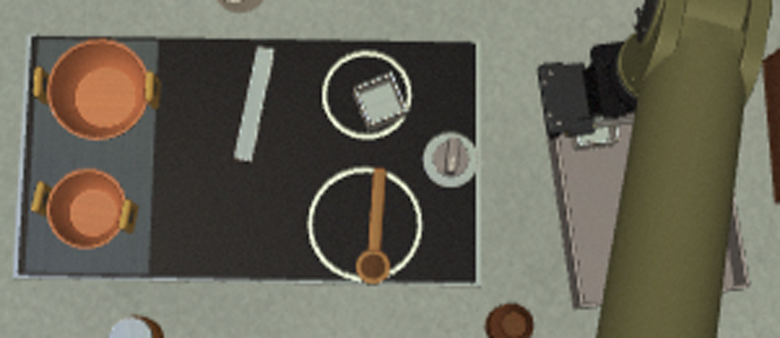

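>>> carry_out(increments="1 0.006 -0.025 0 0 0 0;1 0.01 -0.042 0 0 0 0;1 0.01 -0.042 0 0 0 0;1 0.01 -0.042 0 0 0 0;1 0.01 -0.042 0 0 0 0;1 0.008 -0.035 0 0 0 0;1 0.004 -0.02 0 0 0 0;1 0 0 0 0 0 -8;1 0 0 0 0 0 -8;1 0 0 0 0 0 0")

```text
time_s: 11.05
tool_pos: [0.5917, -0.0186, 0.1739]
tool_rot: [-179.0, 1.2, 22.0]
force: [1.1, 0.6, 0.1]
grip_width: 0.0866
```

```bash
python3 go.py 0.601 -0.024 0.093 22
```

```text
t 11.05 pos [ 0.5917 -0.0186  0.1739] rot [-179.     1.2   22. ] w 0.0866 F [1.1 0.6 0.1]
tool d [0.0084 0.0098 0.0806] turn [-1.   1.2 -0. ] rows>= 2.0
```

>>> carry_out(increments="1 0.007 0.009 0.01 -1 1.2 0;1 0 0 0.02 0 0 0;1 0 0 0.03 0 0 0;1 0 0 0.008 0 0 0;1 0 0 0 0 0 0")

```text
time_s: 11.68
tool_pos: [0.5983, -0.0247, 0.0986]
tool_rot: [-179.8, 0.4, 21.4]
force: [0.3, -0.3, 0.3]
grip_width: 0.087
```

```bash
python3 go.py 0.601 -0.024 0.093 22
```

```text
t 11.675 pos [ 0.5983 -0.0247  0.0986] rot [-179.8    0.4   21.4] w 0.087 F [ 0.3 -0.3  0.3]
tool d [0.0028 0.0004 0.0056] turn [-0.2  0.4 -0.6] rows>= 1.0
```

>>> carry_out(increments="1 0.003 0 0.005 0 0 0;0 0 0 0 0 0 0;0 0 0 0 0 0 0;0 0 0 0 0 0 0;0 0 0 0 0 0 0;0 0 0 0 0 0 0;0 0 0 0 0 0 0;0 0 0 -0.04 0 0 0;0 0 0 -0.05 0 0 0;0 0 0 -0.02 0 0 0;0 0 0 0 0 0 0")

```text
time_s: 13.05
tool_pos: [0.6022, -0.0236, 0.2074]
tool_rot: [-179.8, 0.4, 21.4]
force: [0.0, 0.4, -1.8]
grip_width: 0.0501
```

```bash
python3 go.py 0.575 -0.37 0.2 5
```

```text
t 13.05 pos [ 0.6022 -0.0236  0.2074] rot [-179.8    0.4   21.4] w 0.0501 F [ 0.   0.4 -1.8]
tool d [-0.1515  0.3127  0.0074] turn [-0.1  0.4 16.4] rows>= 6.0
```

>>> carry_out(increments="0 -0.009 0.019 -0.002 0 0 0;0 -0.019 0.039 -0.003 0 0 0;0 -0.02 0.041 -0.003 0 0 0;0 -0.02 0.041 -0.003 0 0 0;0 -0.02 0.041 -0.003 0 0 0;0 -0.02 0.041 -0.003 0 0 0;0 -0.02 0.041 -0.003 0 0 0;0 -0.015 0.031 -0.002 0 0 0;0 -0.008 0.018 0 0 0 0;0 0 0 0 0 0 8;0 0 0 0 0 0 8;0 0 0 0 0 0 0")

```text
time_s: 14.55
tool_pos: [0.5691, -0.3748, 0.2072]
tool_rot: [-179.0, 1.8, 5.4]
force: [0.2, 0.2, -0.5]
grip_width: 0.05
```

```bash
python3 go.py 0.575 -0.37 0.087 5
```

```text
t 14.55 pos [ 0.5691 -0.3748  0.2072] rot [-179.     1.8    5.4] w 0.05 F [ 0.2  0.2 -0.5]
tool d [ 0.01   -0.0021  0.12  ] turn [-1.   1.8  0.3] rows>= 2.0
```

>>> carry_out(increments="0 0.007 -0.003 0.01 -1 1.8 0.3;0 0 0 0.04 0 0 0;0 0 0 0.04 0 0 0;0 0 0 0.01 0 0 0;0 0 0 0 0 0 0")

```text
time_s: 15.18
tool_pos: [0.5778, -0.3664, 0.1039]
tool_rot: [-179.9, -0.1, 6.1]
force: [-0.0, 0.1, -0.8]
grip_width: 0.0498
```

```bash
python3 go.py 0.575 -0.37 0.087 5
```

```text
t 15.175 pos [ 0.5778 -0.3664  0.1039] rot [-1.799e+02 -1.000e-01  6.100e+00] w 0.0498 F [-0.   0.1 -0.8]
tool d [-0.0032  0.0033  0.0169] turn [-0.1 -0.1  1.1] rows>= 1.0
```

>>> carry_out(increments="0 -0.002 0.004 0.014 0 0 0;0 0 0 0.003 0 0 0;0 0 0 0 0 0 0;0.72 0 0 0 0 0 0;0.72 0 0 0 0 0 0;0.72 0 0 -0.03 0 0 0;0.72 0 0 -0.05 0 0 0;1 0 0 -0.03 0 0 0;1 0 0 0 0 0 0")

```text
time_s: 16.3
tool_pos: [0.5782, -0.3721, 0.205]
tool_rot: [179.8, -0.6, 6.1]
force: [1.3, -0.2, -1.2]
grip_width: 0.0751
```

```bash
python3 go.py 0.608 0.129 0.2 -11.6; python3 -c "
from h import *
p=snap('top',6);q=snap('side',6);crop(p,135,130,435,260,2.6,'pics/g1.png');crop(q,140,130,400,280,3,'pics/g2.png')"
```

```text
t 16.3 pos [ 0.5782 -0.3721  0.205 ] rot [179.8  -0.6   6.1] w 0.0751 F [ 1.3 -0.2 -1.2]
tool d [ 0.0832 -0.495   0.0038] turn [ 0.1 -0.6 17.7] rows>= 9.0
```

View pics/g2.png

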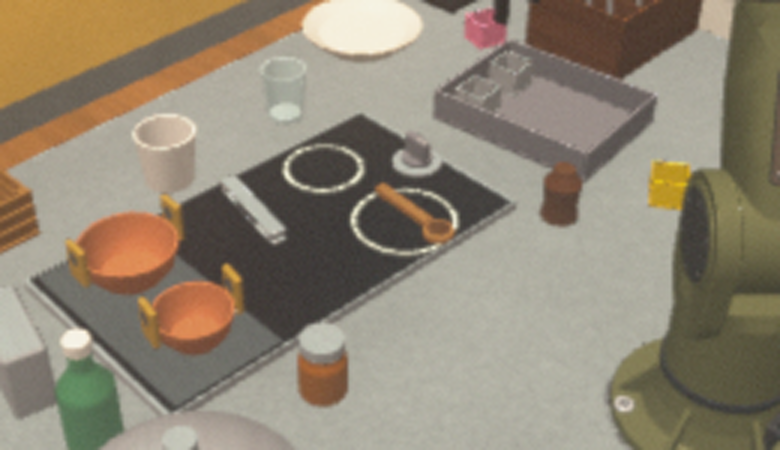

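View pics/g1.png

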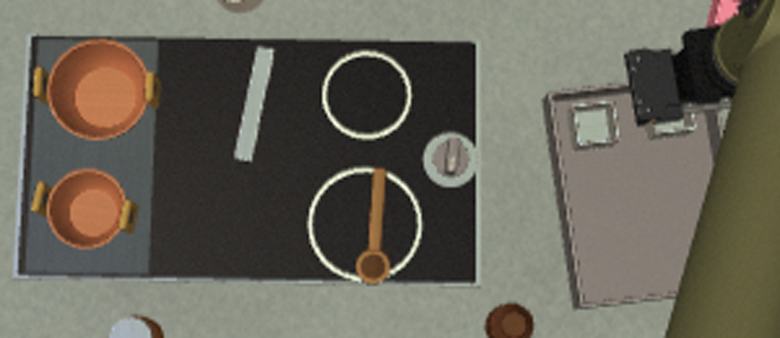

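>>> carry_out(increments="1 0.004 -0.025 0 0 0 0;1 0.008 -0.046 0 0 0 0;1 0.008 -0.048 0 0 0 0;1 0.008 -0.048 0 0 0 0;1 0.008 -0.048 0 0 0 0;1 0.008 -0.048 0 0 0 0;1 0.008 -0.048 0 0 0 0;1 0.008 -0.048 0 0 0 0;1 0.008 -0.048 0 0 0 0;1 0.007 -0.04 0 0 0 0;1 0.004 -0.025 0 0 0 0;1 0 0 0 0 0 9;1 0 0 0 0 0 9;1 0 0 0 0 0 0")

```text
time_s: 18.15
tool_pos: [0.5808, 0.1514, 0.1814]
tool_rot: [-179.6, 2.1, -10.8]
force: [0.1, -0.3, 0.6]
grip_width: 0.0875
```

```bash
python3 go.py 0.608 0.129 0.087 -11.6
```

```text
t 18.15 pos [0.5808 0.1514 0.1814] rot [-179.6    2.1  -10.8] w 0.0875 F [ 0.1 -0.3  0.6]
tool d [0.0343 0.0176 0.093 ] turn [-0.4  2.1  0.8] rows>= 2.0
```

>>> carry_out(increments="1 0.02 0.015 0.005 -0.4 2 0.8;1 0.008 0 0.02 0 0 0;1 0 0 0.03 0 0 0;1 0 0 0.02 0 0 0;1 0 0 0 0 0 0")

```text
time_s: 18.77
tool_pos: [0.6058, 0.1275, 0.097]
tool_rot: [179.9, 0.2, -11.4]
force: [-0.3, 0.3, 0.9]
grip_width: 0.087
```

```bash
python3 go.py 0.608 0.129 0.087 -11.6
```

```text
t 18.775 pos [0.6058 0.1275 0.097 ] rot [179.9   0.2 -11.4] w 0.087 F [-0.3  0.3  0.9]
tool d [ 0.0019 -0.002   0.01  ] turn [0.1 0.2 0.2] rows>= 1.0
```

>>> carry_out(increments="1 0.002 -0.002 0.01 0 0 0;1 0 0 0.002 0 0 0;0 0 0 0 0 0 0;0 0 0 0 0 0 0;0 0 0 0 0 0 0;0 0 0 0 0 0 0;0 0 0 0 0 0 0;0 0 0 0 0 0 0;0 0 0 0 0 0 0;0 0 0 0 0 0 0", force=25)

```text
time_s: 20.02
tool_pos: [0.6101, 0.1293, 0.0865]
tool_rot: [180.0, -0.0, -11.4]
force: [0.1, 1.2, 0.3]
grip_width: 0.0216
```

>>> carry_out(increments="0 0 0 -0.03 0 0 0;0 0 0 -0.05 0 0 0;0 0 0 -0.03 0 0 0;0 0 0 0 0 0 0")

```text
time_s: 20.52
tool_pos: [0.609, 0.129, 0.1974]
tool_rot: [179.9, 0.2, -11.4]
force: [-0.3, 0.3, -1.2]
grip_width: 0.0219
```

```bash
python3 go.py 0.447 -0.297 0.19 5;  python3 -c "
from h import *
q=snap('side',7);crop(q,140,100,400,280,3,'pics/i2.png')"
```

```text
t 20.525 pos [0.609  0.129  0.1974] rot [179.9   0.2 -11.4] w 0.0219 F [-0.3  0.3 -1.2]
tool d [-0.0747  0.4496  0.0086] turn [  0.1   0.2 -16.4] rows>= 8.0
```

View pics/i2.png

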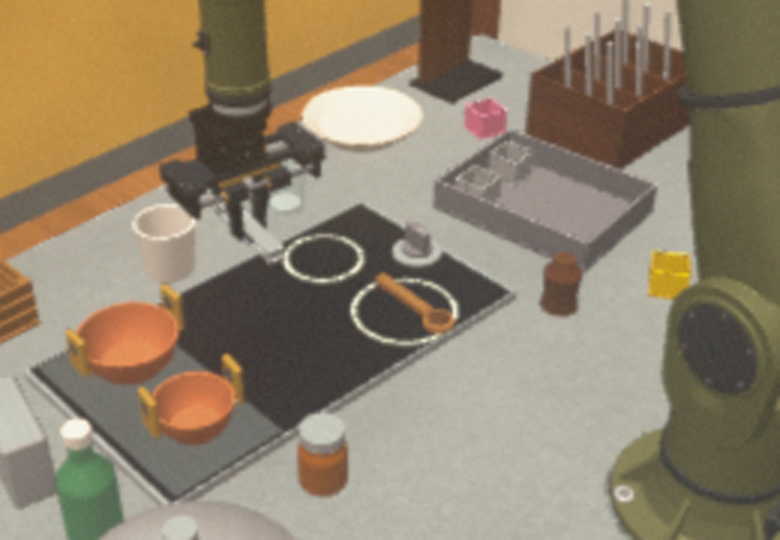

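>>> carry_out(increments="0 -0.004 0.024 -0.002 0 0 0;0 -0.008 0.044 -0.002 0 0 0;0 -0.008 0.046 -0.002 0 0 0;0 -0.008 0.046 -0.002 0 0 0;0 -0.008 0.046 -0.002 0 0 0;0 -0.008 0.046 -0.002 0 0 0;0 -0.008 0.046 -0.002 0 0 0;0 -0.008 0.046 -0.002 0 0 0;0 -0.008 0.046 -0.002 0 0 0;0 -0.006 0.036 0 0 0 0;0 -0.003 0.02 0 0 0 0;0 0 0 0 0 0 -8;0 0 0 0 0 0 -8;0 0 0 0 0 0 0")

```text
time_s: 22.32
tool_pos: [0.4245, -0.3049, 0.1873]
tool_rot: [-178.9, 2.7, 4.9]
force: [1.4, 0.6, -1.3]
grip_width: 0.022
```

```bash
python3 go.py 0.447 -0.297 0.083 5
```

```text
t 22.325 pos [ 0.4245 -0.3049  0.1873] rot [-178.9    2.7    4.9] w 0.022 F [ 1.4  0.6 -1.3]
tool d [ 0.0279 -0.004   0.1032] turn [-1.1  2.7 -0.1] rows>= 2.0
```

>>> carry_out(increments="0 0.02 -0.003 0 -1 2.7 0;0 0.003 0 0.02 0 0 0;0 0 0 0.035 0 0 0;0 0 0 0.025 0 0 0;0 0 0 0.005 0 0 0;0 0 0 0 0 0 0")

```text
time_s: 23.08
tool_pos: [0.4455, -0.2973, 0.0941]
tool_rot: [-179.7, 0.2, 4.1]
force: [-0.0, -0.1, -0.4]
grip_width: 0.022
```

```bash
python3 go.py 0.447 -0.297 0.082 5
```

```text
t 23.075 pos [ 0.4455 -0.2973  0.0941] rot [-179.7    0.2    4.1] w 0.022 F [-0.  -0.1 -0.4]
tool d [ 0.0016 -0.0002  0.0121] turn [-0.3  0.2 -0.9] rows>= 1.0
```

>>> carry_out(increments="0 0.001 0 0.01 0 0 0;0 0 0 0.003 0 0 0;0 0 0 0 0 0 0;0.45 0 0 0 0 0 0;0.45 0 0 0 0 0 0;0.45 0 0 0 0 0 0;0.45 0 0 -0.03 0 0 0;0.45 0 0 -0.05 0 0 0;1 0 0 -0.03 0 0 0;1 0 0 0 0 0 0")

```text
time_s: 24.32
tool_pos: [0.4483, -0.2986, 0.1966]
tool_rot: [-179.9, -0.0, 4.0]
force: [0.2, -0.2, 0.5]
grip_width: 0.052
```

```bash
python3 go.py 0.452 -0.013 0.2 -6.3; python3 -c "
from h import *
p=snap('top',8);q=snap('side',8);crop(p,135,130,435,260,2.6,'pics/j1.png');crop(q,140,130,400,280,3,'pics/j2.png')"
```

```text
t 24.325 pos [ 0.4483 -0.2986  0.1966] rot [-179.9   -0.     4. ] w 0.052 F [ 0.2 -0.2  0.5]
tool d [ 0.0236 -0.2847 -0.0028] turn [-0.1  0.  10.3] rows>= 5.0
```

View pics/j2.png

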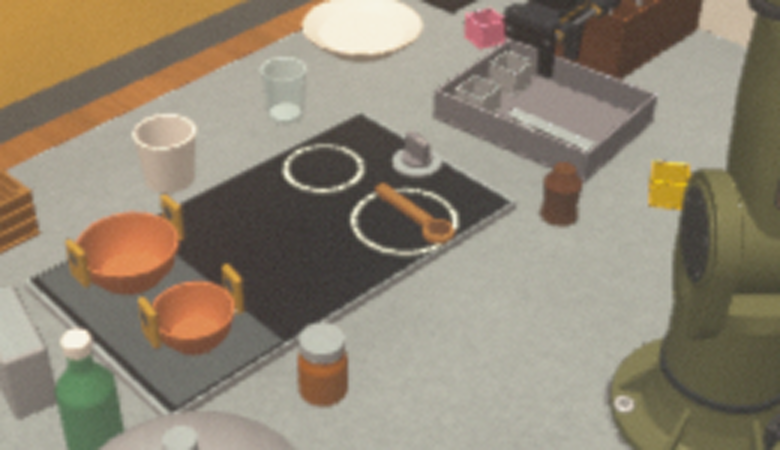

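View pics/j1.png

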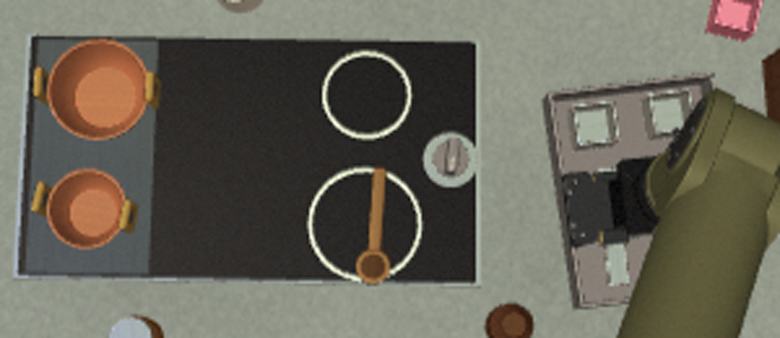

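Tongs and both cups are in the tray; the spoon is still on the large ring. Next the spoon.

>>> carry_out(increments="1 0.002 -0.02 0 0 0 0;1 0.004 -0.042 0 0 0 0;1 0.004 -0.044 0 0 0 0;1 0.004 -0.044 0 0 0 0;1 0.004 -0.044 0 0 0 0;1 0.004 -0.044 0 0 0 0;1 0.002 -0.03 0 0 0 0;1 0 -0.015 0 0 0 0;1 0 0 0 0 0 10.3;1 0 0 0 0 0 0")

```text
time_s: 25.68
tool_pos: [0.4408, 0.0069, 0.1835]
tool_rot: [-179.4, 1.6, -6.0]
force: [-0.3, 0.3, 0.1]
grip_width: 0.0869
```

```bash
python3 go.py 0.452 -0.013 0.088 -6.3
```

```text
t 25.675 pos [0.4408 0.0069 0.1835] rot [-179.4    1.6   -6. ] w 0.0869 F [-0.3  0.3  0.1]
tool d [0.0159 0.0196 0.0949] turn [-0.6  1.6  0.3] rows>= 2.0
```

>>> carry_out(increments="1 0.01 0.018 0 -0.6 1.6 0.3;1 0.003 0 0.02 0 0 0;1 0 0 0.035 0 0 0;1 0 0 0.02 0 0 0;1 0 0 0 0 0 0")

```text
time_s: 26.3
tool_pos: [0.4537, -0.0216, 0.1055]
tool_rot: [179.7, -0.3, -6.2]
force: [-0.4, -0.5, 0.4]
grip_width: 0.087
```

```bash
python3 go.py 0.452 -0.013 0.087 -6.3
```

```text
t 26.3 pos [ 0.4537 -0.0216  0.1055] rot [179.7  -0.3  -6.2] w 0.087 F [-0.4 -0.5  0.4]
tool d [-0.0027 -0.0085  0.0185] turn [ 0.3 -0.3  0.1] rows>= 1.0
```

>>> carry_out(increments="1 -0.001 -0.008 0.015 0 0 0;1 0 0 0.004 0 0 0;1 0 0 0 0 0 0;0 0 0 0 0 0 0;0 0 0 0 0 0 0;0 0 0 0 0 0 0;0 0 0 0 0 0 0;0 0 0 0 0 0 0;0 0 0 0 0 0 0;0 0 0 0 0 0 0;0 0 0 0 0 0 0;0 0 0 0 0 0 0", force=25)

```text
time_s: 27.8
tool_pos: [0.456, -0.0146, 0.088]
tool_rot: [179.7, -0.7, -6.2]
force: [0.8, 0.7, 0.5]
grip_width: 0.0158
```

>>> carry_out(increments="0 0 0 -0.03 0 0 0;0 0 0 -0.05 0 0 0;0 0 0 -0.03 0 0 0;0 0 0 0 0 0 0")

```text
time_s: 28.3
tool_pos: [0.4537, -0.0139, 0.1999]
tool_rot: [179.7, -0.5, -6.2]
force: [0.2, -0.4, -0.8]
grip_width: 0.0157
```

```bash
python3 go.py 0.455 -0.376 0.19 5;  python3 -c "
from h import *
q=snap('side',9);crop(q,140,100,400,280,3,'pics/k2.png')"
```

```text
t 28.3 pos [ 0.4537 -0.0139  0.1999] rot [179.7  -0.5  -6.2] w 0.0157 F [ 0.2 -0.4 -0.8]
tool d [0.0402 0.3598 0.0122] turn [  0.4  -0.5 -11.2] rows>= 6.0
```

View pics/k2.png

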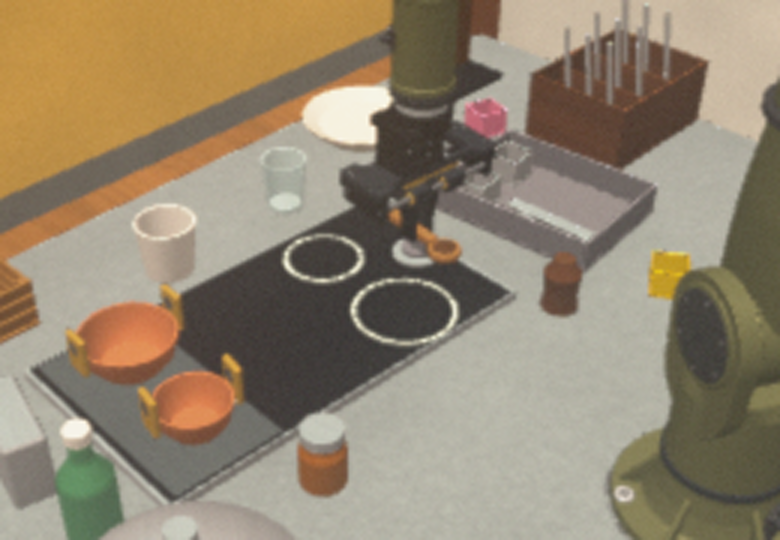

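>>> carry_out(increments="0 0.002 0.022 -0.002 0 0 0;0 0.004 0.044 -0.002 0 0 0;0 0.005 0.046 -0.002 0 0 0;0 0.005 0.046 -0.002 0 0 0;0 0.005 0.046 -0.002 0 0 0;0 0.005 0.046 -0.002 0 0 0;0 0.005 0.046 -0.002 0 0 0;0 0.004 0.034 0 0 0 0;0 0.002 0.02 0 0 0 0;0 0 0 0 0 0 -5.5;0 0 0 0 0 0 -5.5;0 0 0 0 0 0 0")

```text
time_s: 29.85
tool_pos: [0.4445, -0.3703, 0.1907]
tool_rot: [-179.2, 1.3, 5.5]
force: [-0.1, 0.2, -1.3]
grip_width: 0.0156
```

```bash
python3 go.py 0.455 -0.376 0.083 5
```

```text
t 29.85 pos [ 0.4445 -0.3703  0.1907] rot [-179.2    1.3    5.5] w 0.0156 F [-0.1  0.2 -1.3]
tool d [0.0124 0.0082 0.1074] turn [-0.8  1.3  0.5] rows>= 2.0
```

>>> carry_out(increments="0 0.01 0.006 0 -0.8 1.3 0.5;0 0 0 0.02 0 0 0;0 0 0 0.035 0 0 0;0 0 0 0.025 0 0 0;0 0 0 0.008 0 0 0;0 0 0 0 0 0 0")

```text
time_s: 30.6
tool_pos: [0.4599, -0.3744, 0.1002]
tool_rot: [179.8, -0.4, 4.7]
force: [0.4, -0.4, -0.7]
grip_width: 0.016
```

```bash
python3 go.py 0.455 -0.376 0.083 5
```

```text
t 30.6 pos [ 0.4599 -0.3744  0.1002] rot [179.8  -0.4   4.7] w 0.016 F [ 0.4 -0.4 -0.7]
tool d [-0.0052  0.0011  0.0171] turn [ 0.2 -0.4 -0.3] rows>= 1.0
```

>>> carry_out(increments="0 -0.003 0 0.015 0 0 0;0 0 0 0.003 0 0 0;0 0 0 0 0 0 0;0.4 0 0 0 0 0 0;0.4 0 0 0 0 0 0;0.4 0 0 0 0 0 0;0.4 0 0 -0.03 0 0 0;0.4 0 0 -0.05 0 0 0;1 0 0 -0.03 0 0 0;1 0 0 0 0 0 0")

```text
time_s: 31.85
tool_pos: [0.4575, -0.3754, 0.1977]
tool_rot: [179.6, -0.7, 4.6]
force: [-0.2, 0.9, -0.4]
grip_width: 0.0476
```

```bash
python3 go.py 0.5 -0.1 0.22 5; python3 -c "
from h import *
q=snap('side',10);crop(q,140,130,400,280,3,'pics/l2.png')"
```

```text
t 31.85 pos [ 0.4575 -0.3754  0.1977] rot [179.6  -0.7   4.6] w 0.0476 F [-0.2  0.9 -0.4]
tool d [ 0.0649 -0.2709 -0.0236] turn [ 0.4 -0.7 -0.4] rows>= 5.0
```

View pics/l2.png

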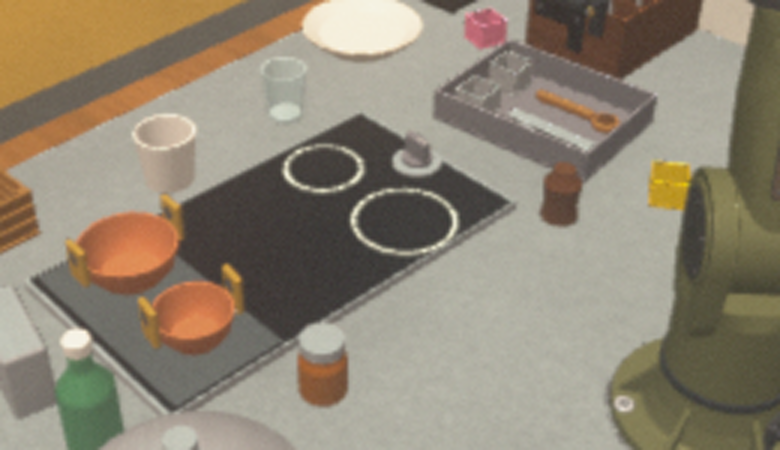

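>>> carry_out(increments="1 0.006 -0.025 -0.002 0 0 0;1 0.011 -0.046 -0.003 0 0 0;1 0.011 -0.048 -0.003 0 0 0;1 0.011 -0.048 -0.003 0 0 0;1 0.011 -0.048 -0.003 0 0 0;1 0.011 -0.048 -0.003 0 0 0;1 0.011 -0.048 -0.003 0 0 0;1 0.011 -0.048 -0.003 0 0 0;1 0.011 -0.048 -0.003 0 0 0;1 0.011 -0.048 -0.003 0 0 0;1 0.011 -0.048 -0.003 0 0 0;1 0.011 -0.048 -0.003 0 0 0;1 0.008 -0.036 -0.002 0 0 0;1 0.004 -0.02 0 0 0 0;1 0 0 0 0 0 9;1 0 0 0 0 0 0")

```text
time_s: 33.9
tool_pos: [0.5376, 0.2604, 0.206]
tool_rot: [180.0, 1.6, -4.6]
force: [-0.3, 0.3, 0.0]
grip_width: 0.0871
```

```bash
python3 go.py 0.619 0.246 0.2 -4.4;  python3 -c "
from h import *
p=snap('top',11);q=snap('side',11);crop(p,135,130,335,260,4,'pics/m1.png');crop(q,140,100,400,280,3,'pics/m2.png')"
```

```text
t 33.9 pos [0.5376 0.2604 0.206 ] rot [180.    1.6  -4.6] w 0.0871 F [-0.3  0.3  0. ]
tool d [0.0825 0.0078 0.0037] turn [ 0.   1.6 -0.2] rows>= 2.0
```

View pics/m2.png

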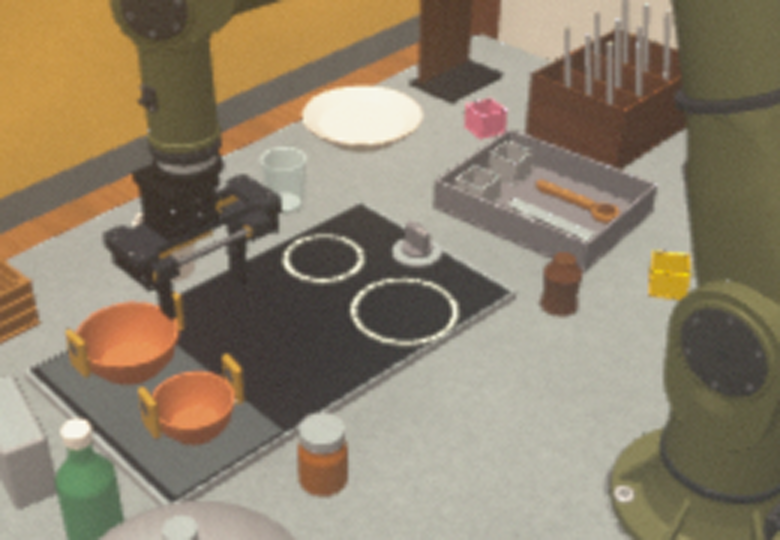

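View pics/m1.png

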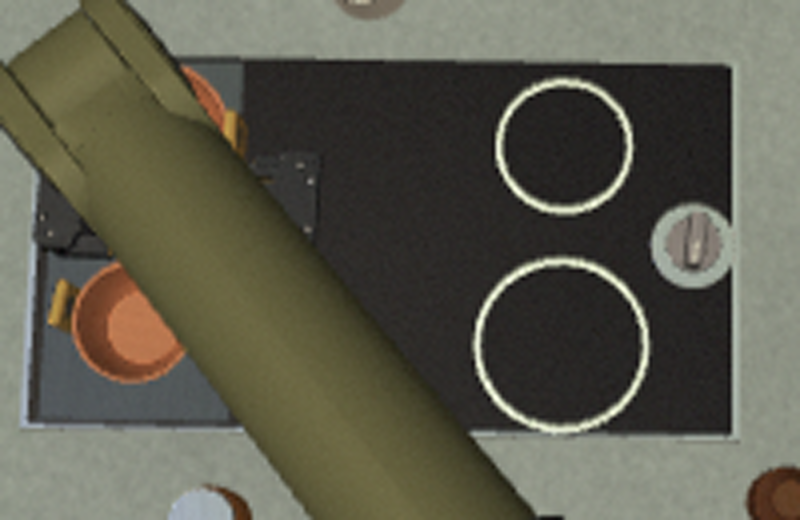

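>>> carry_out(increments="0.55 0.025 0.002 0 0 1.6 0;0.55 0.035 0.003 0 0 0 0;0.55 0.015 0.001 0 0 0 0;0.55 0 0 0 0 0 0;0.55 0 0 0 0 0 0")

```text
time_s: 34.62
tool_pos: [0.6167, 0.2448, 0.2047]
tool_rot: [179.9, -0.2, -4.5]
force: [-0.3, 0.1, 0.1]
grip_width: 0.0498
```

```bash
python3 go.py 0.619 0.246 0.132 -4.4
```

```text
t 34.625 pos [0.6167 0.2448 0.2047] rot [179.9  -0.2  -4.5] w 0.0498 F [-0.3  0.1  0.1]
tool d [ 0.0019 -0.0015  0.0727] turn [ 0.1 -0.2 -0.1] rows>= 2.0
```

>>> carry_out(increments="0.55 0.002 -0.001 0.02 0 0 0;0.55 0 0 0.03 0 0 0;0.55 0 0 0.015 0 0 0;0.55 0 0 0 0 0 0")

```text
time_s: 35.12
tool_pos: [0.6163, 0.2468, 0.1356]
tool_rot: [179.8, -0.1, -4.3]
force: [1.0, -0.4, 0.6]
grip_width: 0.048
```

```bash
python3 go.py 0.619 0.246 0.132 -4.4;  python3 -c "
from h import *
p=snap('top',12);q=snap('side',12);crop(q,140,170,260,260,6,'pics/n2.png')"
```

```text
t 35.125 pos [0.6163 0.2468 0.1356] rot [ 1.798e+02 -1.000e-01 -4.300e+00] w 0.048 F [ 1.  -0.4  0.6]
tool d [0.0028 0.0005 0.0036] turn [ 0.2 -0.1  0.1] rows>= 1.0
```

View pics/n2.png

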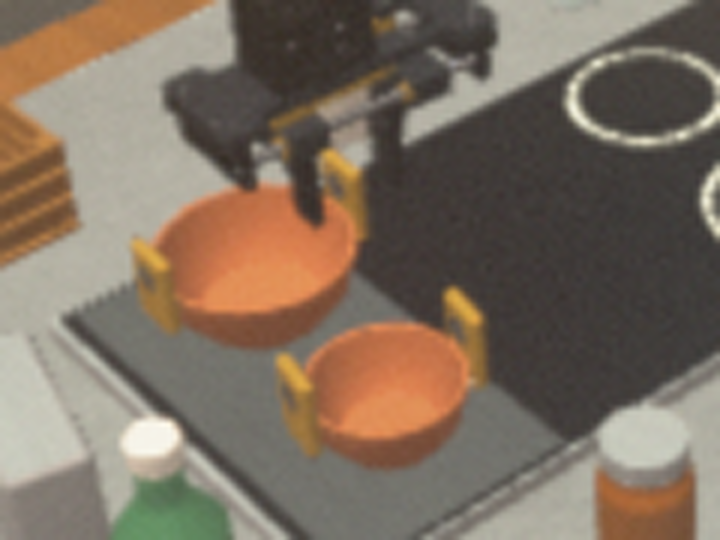

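>>> carry_out(increments="0.55 0.002 0 0.004 0 0 0;0 0 0 0 0 0 0;0 0 0 0 0 0 0;0 0 0 0 0 0 0;0 0 0 0 0 0 0;0 0 0 0 0 0 0;0 0 0 0 0 0 0", force=20)

```text
time_s: 36.1
tool_pos: [0.6209, 0.2478, 0.1364]
tool_rot: [-180.0, -0.6, -4.3]
force: [0.8, 1.1, 0.1]
grip_width: 0.0099
```

```bash
python3 go.py 0.619 0.186 0.133 -4.4
```

```text
t 36.1 pos [0.6209 0.2478 0.1364] rot [-180.    -0.6   -4.3] w 0.0099 F [0.8 1.1 0.1]
tool d [0.0027 0.0618 0.0034] turn [-0.  -0.6  0.1] rows>= 1.0
```

>>> carry_out(increments="0 0 0.01 0 0 0 0;0 0 0.016 0 0 0 0;0 0 0.016 0 0 0 0;0 0 0.016 0 0 0 0;0 0 0.01 0 0 0 0;0 0 0 0 0 0 0")

```text
time_s: 36.85
tool_pos: [0.6149, 0.1765, 0.1363]
tool_rot: [-179.8, -0.5, -4.3]
force: [-0.9, 1.8, -0.2]
grip_width: 0.01
```

```bash
python3 go.py 0.619 0.106 0.136 -4.4
```

```text
t 36.85 pos [0.6149 0.1765 0.1363] rot [-179.8   -0.5   -4.3] w 0.01 F [-0.9  1.8 -0.2]
tool d [0.0094 0.07   0.0001] turn [-0.2 -0.5  0.1] rows>= 2.0
```

>>> carry_out(increments="0 -0.006 0.01 0 0 0 0;0 -0.011 0.02 0 0 0 0;0 -0.011 0.02 0 0 0 0;0 -0.011 0.02 0 0 0 0;0 -0.011 0.02 0 0 0 0;0 -0.011 0.02 0 0 0 0;0 -0.006 0.01 0 0 0 0;0 0 0 0 0 0 0")

```text
time_s: 37.85
tool_pos: [0.5379, 0.0588, 0.1362]
tool_rot: [-179.6, -1.0, -4.3]
force: [-0.0, 0.2, -0.9]
grip_width: 0.0099
```

```bash
python3 go.py 0.453 -0.066 0.136 -4.4; python3 -c "
from h import *
p=snap('top',13);q=snap('side',13);crop(q,140,130,400,280,3,'pics/o2.png')"
```

```text
t 37.85 pos [0.5379 0.0588 0.1362] rot [-179.6   -1.    -4.3] w 0.0099 F [-0.   0.2 -0.9]
tool d [-0.0753  0.1307 -0.0019] turn [-0.4 -1.   0.1] rows>= 3.0
```

View pics/o2.png

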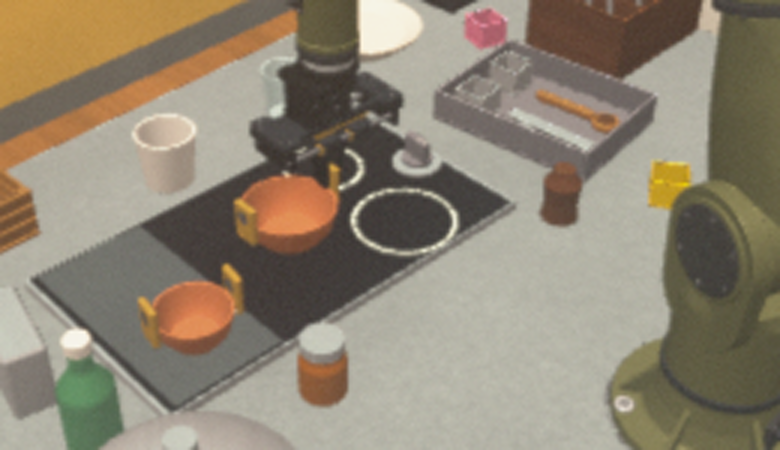

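>>> carry_out(increments="0 -0.006 0.01 0 0 -0.5 0;0 -0.011 0.02 0 0 0 0;0 -0.011 0.02 0 0 0 0;0 -0.011 0.02 0 0 0 0;0 -0.011 0.02 0 0 0 0;0 -0.011 0.02 0 0 0 0;0 -0.006 0.01 0 0 0 0;0 0 0 0 0 0 0")

```text
time_s: 38.95
tool_pos: [0.4657, -0.0513, 0.1358]
tool_rot: [-178.9, -1.0, -3.7]
force: [-0.6, -0.3, 0.7]
grip_width: 0.0099
```

```bash
python3 go.py 0.453 -0.066 0.136 -4.4; python3 -c "
from h import *
p=snap('top',14);q=snap('side',14);crop(q,140,130,400,280,3,'pics/p2.png');crop(p,135,130,335,260,4,'pics/p1.png')"
```

```text
t 38.95 pos [ 0.4657 -0.0513  0.1358] rot [-178.9   -1.    -3.7] w 0.0099 F [-0.6 -0.3  0.7]
tool d [-0.0117  0.0155 -0.0007] turn [-1.1 -1.   0.7] rows>= 1.0
```

View pics/p2.png

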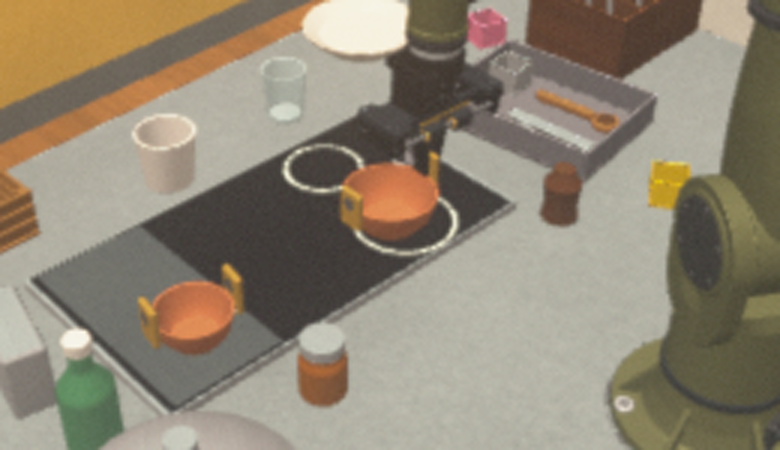

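View pics/p1.png

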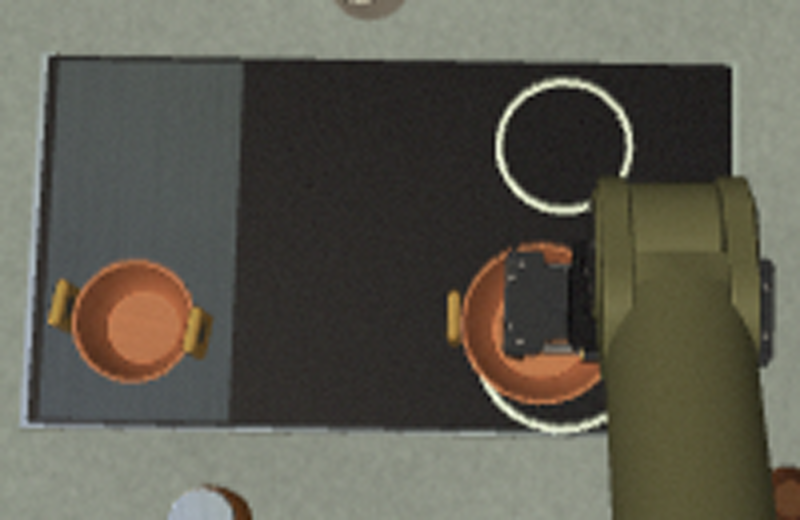

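>>> carry_out(increments="0 -0.006 0.008 0 -0.5 -0.5 0;0 -0.005 0.007 0 -0.5 -0.5 0;0 0 0 0 0 0 0;0 0 0 0 0 0 0")

```text
time_s: 39.55
tool_pos: [0.4554, -0.0639, 0.1361]
tool_rot: [-179.9, -0.2, -3.5]
force: [1.7, 2.0, 1.5]
grip_width: 0.0097
```

```bash
python3 go.py 0.453 -0.066 0.136 -4.4; python3 -c "
from h import *
q=snap('side',15);p=snap('top',15);crop(q,220,150,320,230,8,'pics/q2.png');crop(p,235,170,335,250,8,'pics/q1.png')"
```

```text
t 39.55 pos [ 0.4554 -0.0639  0.1361] rot [-179.9   -0.2   -3.5] w 0.0097 F [1.7 2.  1.5]
tool d [-0.0023  0.0023  0.0001] turn [-0.1 -0.2  0.9] rows>= 1.0
```

View pics/q2.png

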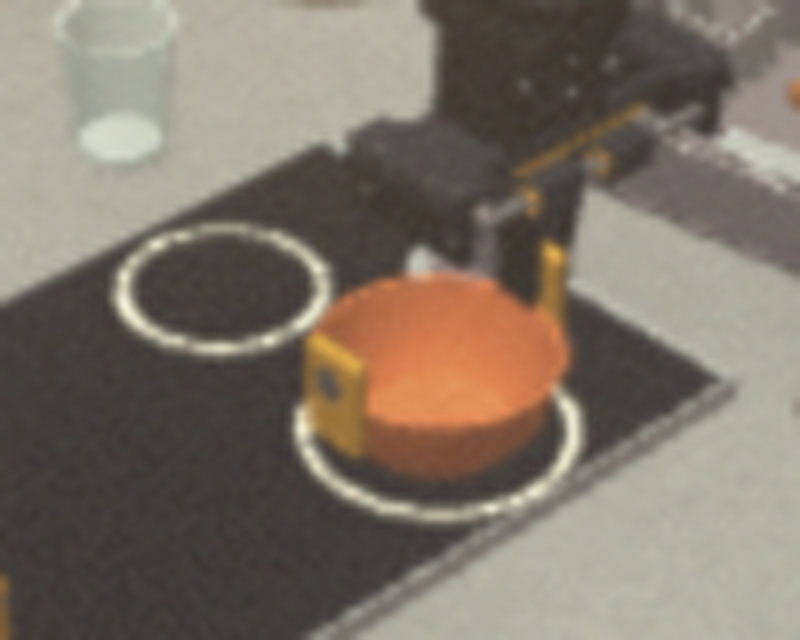

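View pics/q1.png

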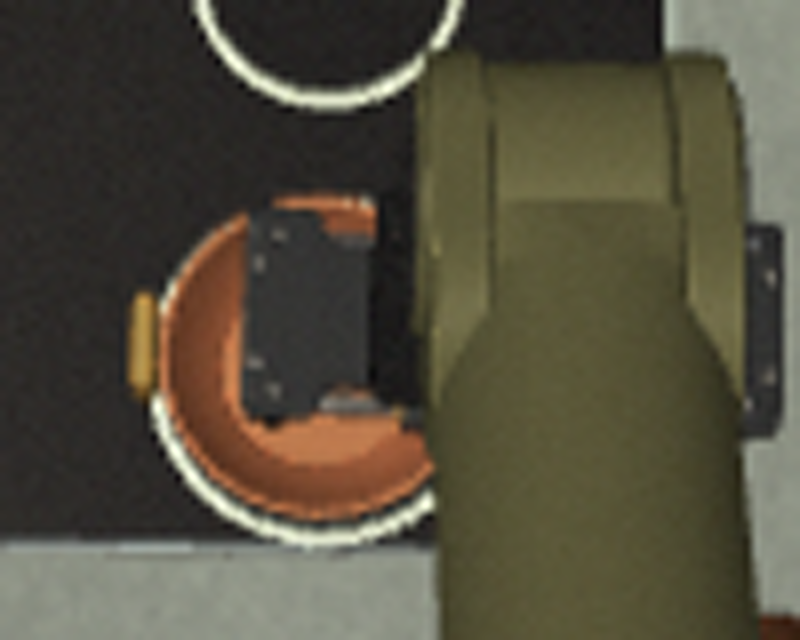

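```bash
cat > circ.py <<'E'
from h import *
def rim(p,pts,z):  # circle fit in plane
    w=plane(p,pts,z)[:,:2]; A=np.c_[2*w,np.ones(len(w))]; s=np.linalg.lstsq(A,(w**2).sum(1),rcond=None)[0]
    return s[:2],np.sqrt(s[2]+s[:2]@s[:2])
E
python3 - <<'E'
from circ import *
p=read_camera("top");q=read_camera("side")
Q1=lambda l:[(235+(x+.5)/8-.5,170+(y+.5)/8-.5) for x,y in l]
Q2=lambda l:[(220+(x+.5)/8-.5,150+(y+.5)/8-.5) for x,y in l]
print(rim(p,Q1([(160,355),(170,290),(205,240),(175,430),(220,490),(320,520),(420,470),(290,197)]),.064))
print(rim(q,Q2([(312,330),(365,415),(430,427),(500,415),(555,380),(570,345),(340,295),(430,274),(490,285)]),.064))
E
```

```text
(array([0.45908239, 0.00266039]), np.float64(0.06088824287472479))
(array([0.45865131, 0.00345715]), np.float64(0.06149195731053325))
```

>>> carry_out(increments="0 -0.001 0.004 0 0 0 0;0 0 0 0 0 0 0;0.5 0 0 0 0 0 0;0.5 0 0 0 0 0 0;0.5 0 0 0 0 0 0;0.5 0 0 -0.02 0 0 0;0.5 0 0 -0.04 0 0 0;0.5 0 0 -0.03 0 0 0;0.5 0 0 0 0 0 0")

```text
time_s: 40.88
tool_pos: [0.4505, -0.0704, 0.2258]
tool_rot: [180.0, 0.4, -3.6]
force: [0.1, 0.6, -0.8]
grip_width: 0.0432
```

```bash
python3 go.py 0.472 0.274 0.23 -12.3; python3 -c "
from h import *
q=snap('side',16);p=snap('top',16);crop(q,140,130,400,280,3,'pics/r2.png')"
```

```text
t 40.875 pos [ 0.4505 -0.0704  0.2258] rot [180.    0.4  -3.6] w 0.0432 F [ 0.1  0.6 -0.8]
tool d [-1.000e-04 -3.451e-01 -4.300e-03] turn [0.  0.4 8.7] rows>= 6.0
```

View pics/r2.png

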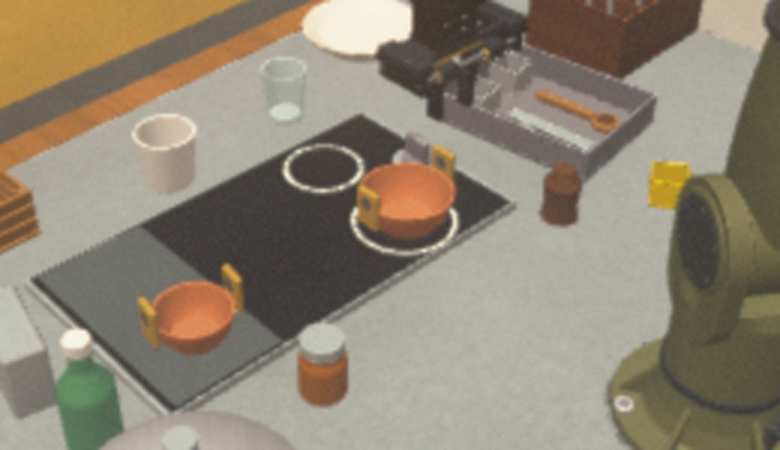

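>>> carry_out(increments="0.55 0 -0.02 -0.001 0 0 0;0.55 0.001 -0.038 -0.002 0 0 0;0.55 0.001 -0.04 -0.002 0 0 0;0.55 0.001 -0.04 -0.002 0 0 0;0.55 0.001 -0.04 -0.002 0 0 0;0.55 0.001 -0.04 -0.002 0 0 0;0.55 0.001 -0.04 -0.002 0 0 0;0.55 0.001 -0.04 -0.002 0 0 0;0.55 0.001 -0.03 0 0 0 0;0.55 0 -0.015 0 0 0 0;0.55 0 0 0 0 0 8.7;0.55 0 0 0 0 0 0")

```text
time_s: 42.48
tool_pos: [0.4713, 0.2768, 0.2199]
tool_rot: [179.4, 2.3, -12.7]
force: [-0.1, -0.7, -0.2]
grip_width: 0.0481
```

```bash
python3 go.py 0.472 0.274 0.2 -12.3;python3 -c "
from h import *
q=snap('side',17);p=snap('top',17);crop(p,135,130,335,260,4,'pics/s1.png')"
```

```text
t 42.475 pos [0.4713 0.2768 0.2199] rot [179.4   2.3 -12.7] w 0.0481 F [-0.1 -0.7 -0.2]
tool d [0.0021 0.0023 0.0199] turn [ 0.6  2.3 -0.4] rows>= 1.0
```

View pics/s1.png

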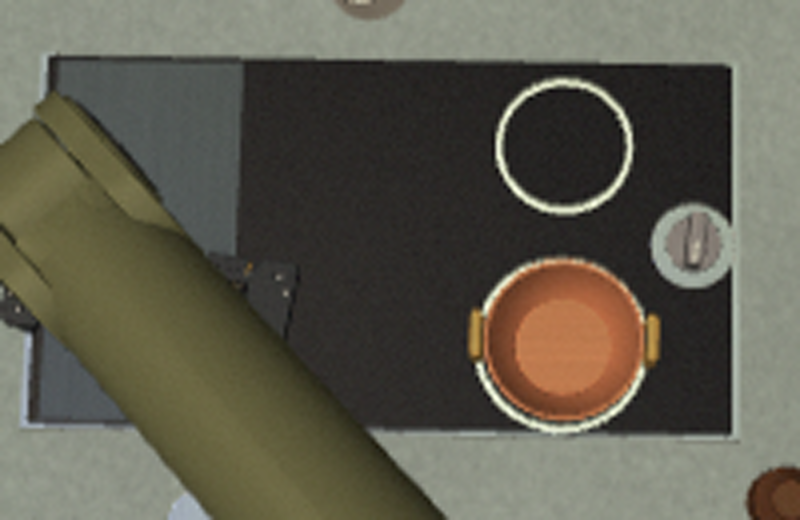

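>>> carry_out(increments="0.55 0 0.002 0.01 0.6 2.3 -0.4;0.55 0 0 0.02 0 0 0;0.55 0 0 0.03 0 0 0;0.55 0 0 0.015 0 0 0;0.55 0 0 0 0 0 0")

```text
time_s: 43.2
tool_pos: [0.4722, 0.2714, 0.1438]
tool_rot: [179.9, -0.2, -12.0]
force: [-0.1, -0.5, 0.2]
grip_width: 0.0482
```

```bash
python3 go.py 0.472 0.274 0.13 -12.3;python3 -c "
from circ import *
q=snap('side',18);p=read_camera('top');crop(q,140,170,260,260,6,'pics/t2.png')
C=lambda l:[(135+(x+.5)/4-.5,130+(y+.5)/4-.5) for x,y in l]
print(rim(p,C([(485,338),(648,338),(566,258),(566,420)]),.064))"
```

```text
t 43.2 pos [0.4722 0.2714 0.1438] rot [179.9  -0.2 -12. ] w 0.0482 F [-0.1 -0.5  0.2]
tool d [-0.0008 -0.0025  0.0138] turn [ 0.1 -0.2  0.3] rows>= 1.0
(array([ 0.45829517, -0.00442461]), np.float64(0.06204765195295757))
```

View pics/t2.png

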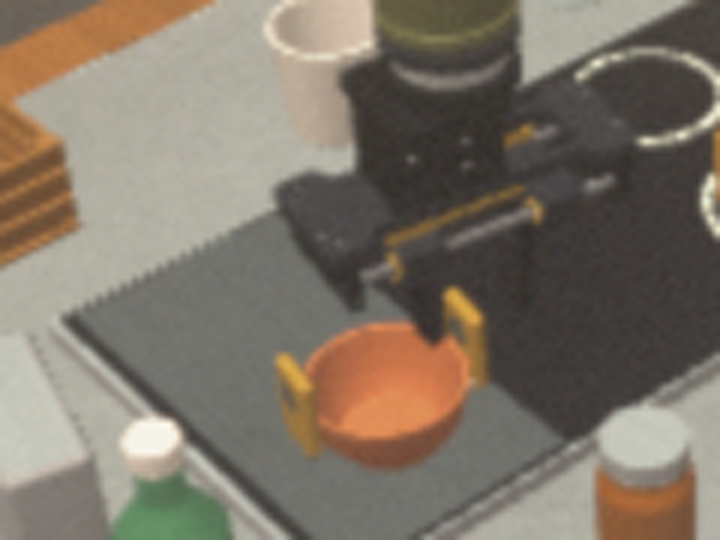

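>>> carry_out(increments="0.55 0 -0.002 0.01 0 0 0;0.55 0 0 0.003 0 0 0;0 0 0 0 0 0 0;0 0 0 0 0 0 0;0 0 0 0 0 0 0;0 0 0 0 0 0 0;0 0 0 0 0 0 0;0 0 0 0 0 0 0", force=20)

```text
time_s: 44.3
tool_pos: [0.4748, 0.2753, 0.1337]
tool_rot: [-179.8, -0.5, -11.9]
force: [-0.1, 1.0, -0.5]
grip_width: 0.0097
```

```bash
python3 go.py 0.607 -0.060 0.131 -12.3;python3 -c "
from circ import *
q=snap('side',19);p=snap('top',19);crop(q,140,170,260,260,6,'pics/u2.png')"
```

```text
t 44.3 pos [0.4748 0.2753 0.1337] rot [-179.8   -0.5  -11.9] w 0.0097 F [-0.1  1.  -0.5]
tool d [0.1987 0.3007 0.0036] turn [-0.2 -0.5  0.4] rows>= 6.0
```

View pics/u2.png

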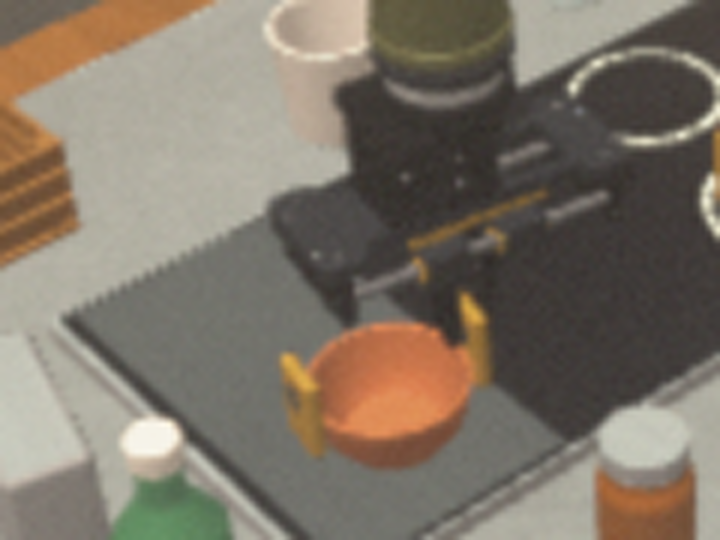

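>>> carry_out(increments="0 0.008 0.01 0 0 0 0;0 0.015 0.018 0 0 0 0;0 0.015 0.018 0 0 0 0;0 0.015 0.018 0 0 0 0;0 0.015 0.018 0 0 0 0;0 0.015 0.018 0 0 0 0;0 0.008 0.01 0 0 0 0;0 0 0 0 0 0 0")

```text
time_s: 45.4
tool_pos: [0.5422, 0.144, 0.1337]
tool_rot: [-179.7, -0.3, -11.9]
force: [0.5, -0.4, -1.0]
grip_width: 0.0101
```

```bash
python3 go.py 0.607 -0.060 0.133 -12.3;python3 -c "
from circ import *
q=snap('side',20);p=snap('top',20);crop(q,140,130,400,280,3,'pics/v2.png')"
```

```text
t 45.4 pos [0.5422 0.144  0.1337] rot [-179.7   -0.3  -11.9] w 0.0101 F [ 0.5 -0.4 -1. ]
tool d [1.054e-01 1.863e-01 1.000e-04] turn [-0.3 -0.3  0.4] rows>= 4.0
```

View pics/v2.png

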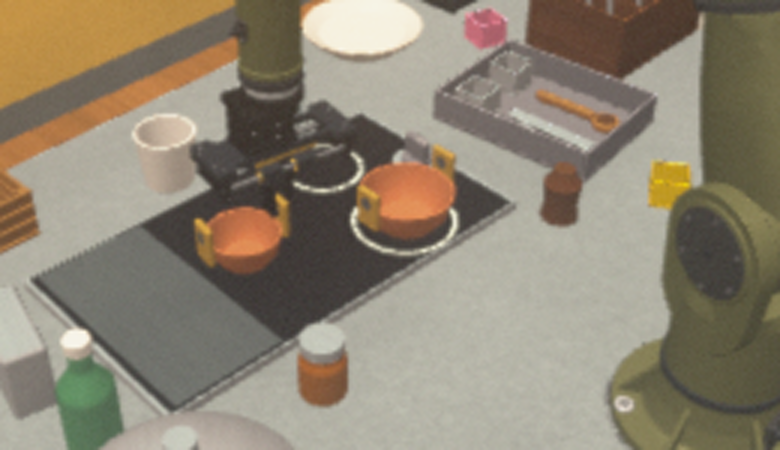

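>>> carry_out(increments="0 0.01 0.01 0 0 0 0;0 0.016 0.018 0 0 0 0;0 0.016 0.018 0 0 0 0;0 0.016 0.018 0 0 0 0;0 0.014 0.02 0 0 0 0;0 0.008 0.02 0 0 0 0;0 0.005 0.02 0 0 0 0;0 0.002 0.018 0 0 0 0;0 0 0.01 0 0 0 0;0 0 0 0 0 0 0")

```text
time_s: 46.75
tool_pos: [0.5983, -0.0151, 0.1333]
tool_rot: [-178.9, -0.1, -10.9]
force: [-1.4, 1.2, 2.2]
grip_width: 0.0101
```

```bash
python3 go.py 0.607 -0.060 0.133 -12.3;python3 -c "
from circ import *
q=snap('side',21);p=snap('top',21);crop(q,220,140,320,220,8,'pics/w2.png');crop(p,235,130,335,250,6,'pics/w1.png')"
```

```text
t 46.75 pos [ 0.5983 -0.0151  0.1333] rot [-1.789e+02 -1.000e-01 -1.090e+01] w 0.0101 F [-1.4  1.2  2.2]
tool d [ 0.017   0.0425 -0.0005] turn [-1.1 -0.1  1.4] rows>= 1.0
```

View pics/w2.png

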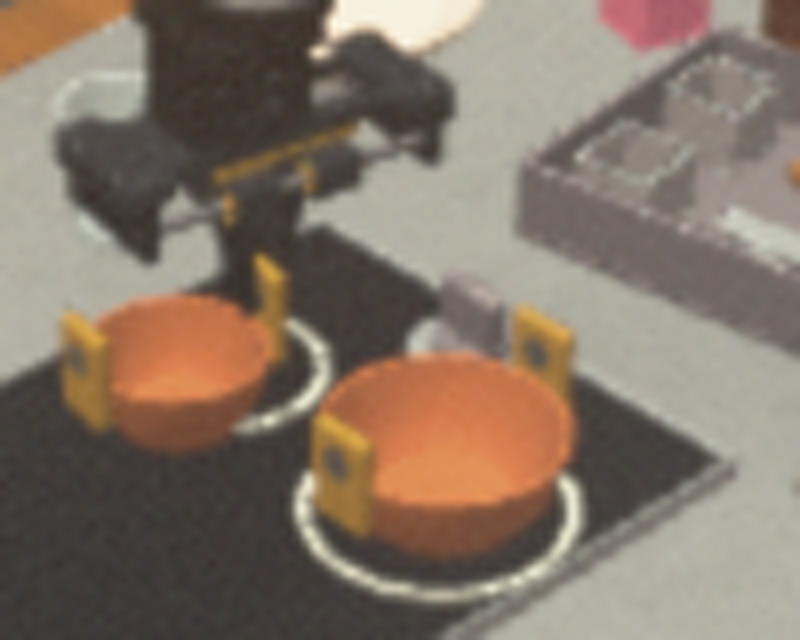

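View pics/w1.png

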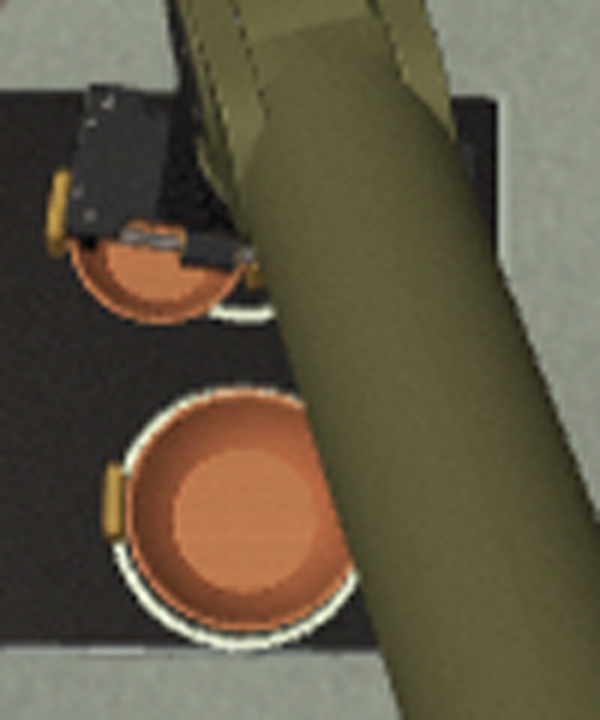

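```bash
python3 - <<'E'
from circ import *
p=read_camera("top");q=read_camera("side")
Q1=lambda l:[(235+(x+.5)/6-.5,130+(y+.5)/6-.5) for x,y in l]
Q2=lambda l:[(220+(x+.5)/8-.5,140+(y+.5)/8-.5) for x,y in l]
print(rim(p,Q1([(72,250),(90,290),(120,313),(155,323),(190,318),(220,300),(238,272)]),.058))
print(rim(q,Q2([(95,330),(130,305),(180,295),(230,303),(272,350),(250,380),(215,397),(165,403),(120,390)]),.058))
print("ring side",rim(q,Q2([(330,375),(310,410),(250,432),(322,345)]),.014))
E
```

```text
(array([0.60162213, 0.03745086]), np.float64(0.04532431131579081))
(array([0.60082393, 0.03783812]), np.float64(0.04606381536091374))
ring side (array([ 0.61417488, -0.00662832]), np.float64(0.0545015194347832))
```

>>> carry_out(increments="0 0.004 0.006 0 -0.3 0 0;0 0.008 0.012 0 -0.4 0 0;0 0.007 0.011 0 -0.3 0 0;0 0.005 0.009 0 0 0 0;0 0.002 0.004 0 0 0 0;0 0 0 0 0 0 0;0 0 0 0 0 0 0")

```text
time_s: 47.82
tool_pos: [0.6162, -0.0519, 0.1334]
tool_rot: [-179.3, 0.2, -10.3]
force: [-1.1, 3.3, 3.3]
grip_width: 0.0097
```

```bash
python3 go.py 0.607 -0.060 0.133 -12.3;python3 -c "
from circ import *
q=snap('side',22);p=snap('top',22);crop(q,220,140,320,220,8,'pics/x2.png');crop(p,235,130,335,250,6,'pics/x1.png')"
```

```text
t 47.825 pos [ 0.6162 -0.0519  0.1334] rot [-179.3    0.2  -10.3] w 0.0097 F [-1.1  3.3  3.3]
tool d [-0.0076  0.0096  0.0003] turn [-0.7  0.2  2. ] rows>= 1.0
```

View pics/x2.png

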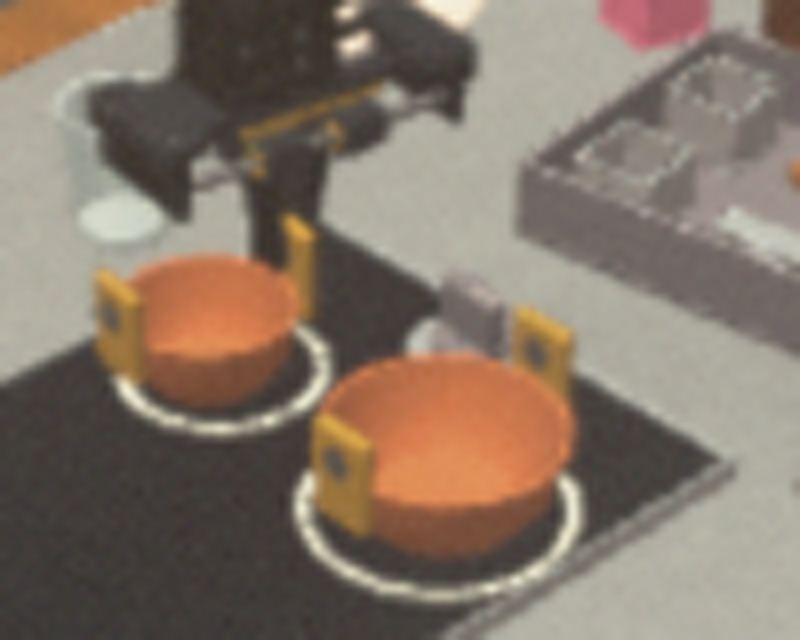

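View pics/x1.png

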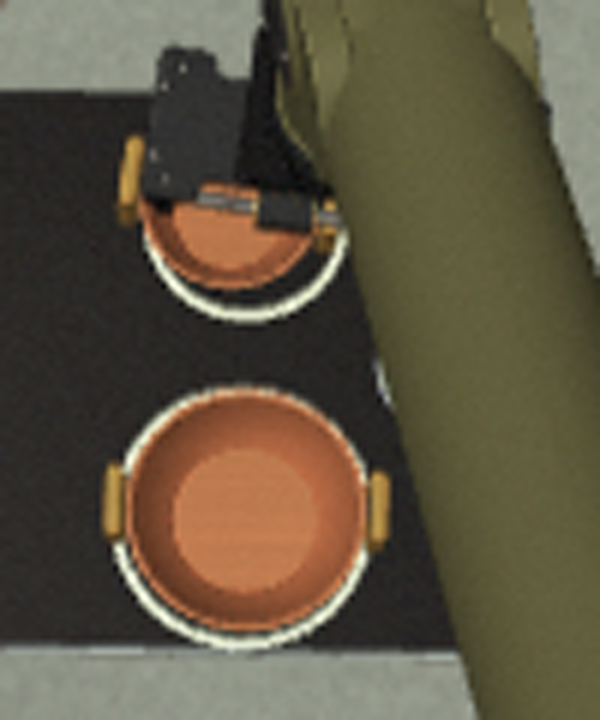

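```bash
python3 - <<'E'
from circ import *
p=read_camera("top");q=read_camera("side")
Q1=lambda l:[(235+(x+.5)/6-.5,130+(y+.5)/6-.5) for x,y in l]
Q2=lambda l:[(220+(x+.5)/8-.5,140+(y+.5)/8-.5) for x,y in l]
print(rim(p,Q1([(143,205),(152,240),(175,270),(200,284),(232,289),(265,281),(295,260),(308,238)]),.058))
print(rim(q,Q2([(127,278),(160,262),(215,255),(265,265),(300,300),(285,335),(250,355),(200,363),(150,352)]),.058))
print("KL",rim(p,Q1([(126,510),(370,510),(247,388),(247,630)]),.064),rim(q,Q2([(318,410),(345,380),(430,355),(500,362),(574,430),(540,485),(480,505),(430,508),(375,495)]),.064))
E
```

```text
(array([6.17576518e-01, 5.10264407e-04]), np.float64(0.0445600473825046))
(array([0.61748147, 0.00412709]), np.float64(0.04830068944983642))
KL (array([ 0.45819533, -0.0034017 ]), np.float64(0.061855362687910725)) (array([0.45539202, 0.00086025]), np.float64(0.061788256338355316))
```

>>> carry_out(increments="0 0.001 0.006 0 0 0 0;0 0.001 0.004 0 0 0 0;0 0 0 0 0 0 0;0 0 0 0 0 0 0")

```text
time_s: 48.52
tool_pos: [0.6168, -0.0624, 0.1333]
tool_rot: [-179.3, 0.1, -10.3]
force: [-0.5, 5.3, 3.1]
grip_width: 0.01
```

>>> carry_out(increments="0.5 0 0 0 0 0 0;0.5 0 0 0 0 0 0;0.5 0 0 0 0 0 0;0.5 0 0 -0.02 0 0 0;0.5 0 0 -0.04 0 0 0;0.5 0 0 -0.03 0 0 0;0.5 0 0 0 0 0 0")

```text
time_s: 49.4
tool_pos: [0.6165, -0.069, 0.2281]
tool_rot: [-179.7, 0.0, -10.5]
force: [-0.8, -0.3, -0.4]
grip_width: 0.0436
```

```bash
python3 go.py 0.533 -0.106 0.2 0;python3 -c "
from circ import *
q=snap('side',23);p=snap('top',23);crop(q,220,140,320,220,8,'pics/y2.png');crop(p,235,130,335,250,6,'pics/y1.png')"
```

```text
t 49.4 pos [ 0.6165 -0.069   0.2281] rot [-179.7    0.   -10.5] w 0.0436 F [-0.8 -0.3 -0.4]
tool d [-0.0753  0.0518  0.0279] turn [ -0.3   0.  -10.5] rows>= 2.0
```

View pics/y2.png

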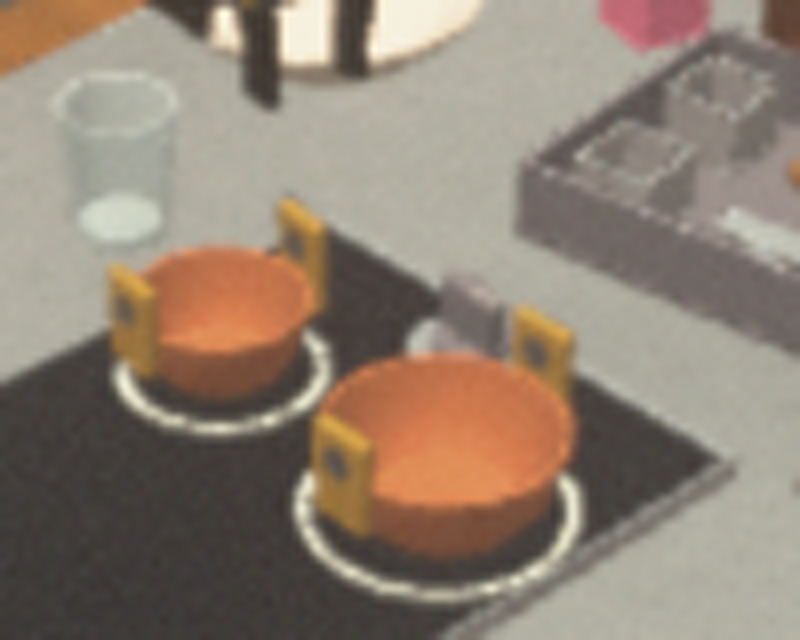

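View pics/y1.png

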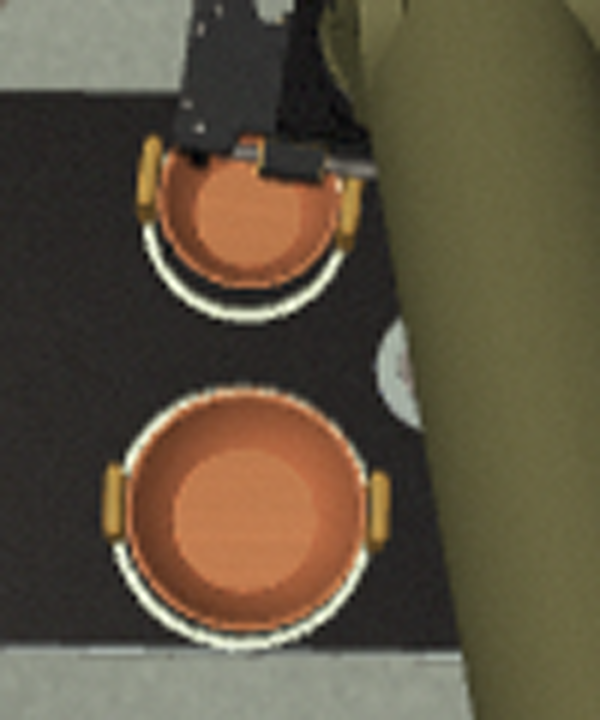

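```bash
python3 - <<'E'
from circ import *
p=read_camera("top");q=read_camera("side")
print(get_obs()["qpos"].round(1))
for z in (.02,.03,.04,.05,.06):
    a=proj(q,[(.5325,-.1055,z)])[0]; print(z,((a-[220,140]+.5)*8-.5).round(0))
    for s in(1,-1):
        a=proj(q,[(.5325+.022*s,-.1055-s*.002,z)])[0]; print("   ",((a-[220,140]+.5)*8-.5).round(0))
Q1=lambda l:[(235+(x+.5)/6-.5,130+(y+.5)/6-.5) for x,y in l]
Q2=lambda l:[(220+(x+.5)/8-.5,140+(y+.5)/8-.5) for x,y in l]
print(rim(p,Q1([(158,200),(165,230),(185,265),(215,283),(250,290),(290,280),(320,255),(342,220)]),.058))
print(rim(q,Q2([(145,270),(170,253),(220,245),(275,257),(310,290),(300,325),(270,343),(215,353),(160,343)]),.058))
E
```

```text
[  34.3   21.3  -37.6   91.6   13.    72.1 -106. ]
0.02 [472. 347.]
    [443. 329.]
    [501. 366.]
0.03 [472. 331.]
    [444. 313.]
    [501. 350.]
0.04 [473. 316.]
    [444. 297.]
    [502. 334.]
0.05 [474. 300.]
    [445. 281.]
    [503. 318.]
0.06 [474. 283.]
    [445. 265.]
    [504. 302.]
(array([ 0.62020083, -0.01040245]), np.float64(0.04784035006892329))
(array([ 0.61860942, -0.00584678]), np.float64(0.04817747132416298))
```

>>> carry_out(increments="0.6 -0.015 0.01 0.005 0 0 0;0.6 -0.025 0.018 0.01 0 0 0;0.6 -0.022 0.015 0.008 0 0 0;0.6 -0.01 0.007 0 0 0 0;0.6 0 0 0 0 0 -6;0.6 0 0 0 0 0 0")

```text
time_s: 50.35
tool_pos: [0.5291, -0.1049, 0.1942]
tool_rot: [-179.4, 1.0, -4.3]
force: [0.1, 0.0, 1.0]
grip_width: 0.0523
```

```bash
python3 go.py 0.533 -0.106 0.2 -5.4;python3 -c "
from circ import *
print(get_obs()['qpos'].round(1))
q=snap('side',24);p=snap('top',24);crop(q,140,100,400,280,3,'pics/z2.png')"
```

```text
t 50.35 pos [ 0.5291 -0.1049  0.1942] rot [-179.4    1.    -4.3] w 0.0523 F [0.1 0.  1. ]
tool d [ 0.0039  0.0008 -0.0059] turn [-0.6  1.   1.1] rows>= 1.0
[ 43.1  13.2 -38.5 104.1   8.3  66.8 -92.4]
```

View pics/z2.png

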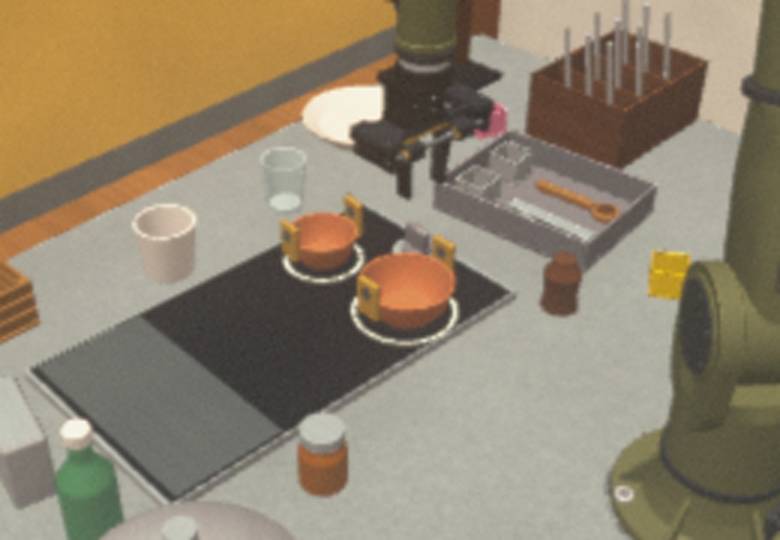

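>>> carry_out(increments="0.6 0.003 0 0 -0.6 1 10;0.6 0 0 0 0 0 0")

```text
time_s: 50.7
tool_pos: [0.533, -0.1045, 0.1944]
tool_rot: [179.9, 0.0, -14.6]
force: [-0.1, 0.5, -0.1]
grip_width: 0.0522
```

```bash
python3 go.py 0.533 -0.106 0.2 175;python3 -c "
from circ import *
print(get_obs()['qpos'].round(1))"
```

```text
t 50.7 pos [ 0.533  -0.1045  0.1944] rot [179.9   0.  -14.6] w 0.0522 F [-0.1  0.5 -0.1]
tool d [ 0.0003  0.0015 -0.0056] turn [ 0.000e+00 -1.000e-01  1.704e+02] rows>= 16.0
[  41.6   12.7  -37.2  104.3    8.5   65.7 -103. ]
```

>>> carry_out(increments="0.6 0 0 0 0 0 -10;0.6 0 0 0 0 0 -10;0.6 0 0 0 0 0 -10;0.6 0 0 0 0 0 -10;0.6 0 0 0 0 0 -10;0.6 0 0 0 0 0 -10;0.6 0 0 0 0 0 -10;0.6 0 0 0 0 0 -10;0.6 0 0 0 0 0 -10;0.6 0 0 0 0 0 -10;0.6 0 0 0 0 0 -10;0.6 0 0 0 0 0 -10;0.6 0 0 0 0 0 -10;0.6 0 0 0 0 0 -10;0.6 0 0 0 0 0 -10;0.6 0 0 0 0 0 -10;0.6 0 0 0 0 0 -10;0.6 0 0 0 0 0 0")

```text
time_s: 52.95
tool_pos: [0.5362, -0.102, 0.196]
tool_rot: [179.7, -0.2, 164.0]
force: [0.5, 0.3, 0.6]
grip_width: 0.0523
```

```bash
python3 go.py 0.533 -0.106 0.13 174.6;python3 -c "
from circ import *
print(get_obs()['qpos'].round(1))"
```

```text
t 52.95 pos [ 0.5362 -0.102   0.196 ] rot [179.7  -0.2 164. ] w 0.0523 F [0.5 0.3 0.6]
tool d [ 0.0018 -0.0051  0.066 ] turn [  0.3  -0.2 -10.6] rows>= 2.0
[ 63.2  21.5 -64.9 103.2  20.4  68.7  66.2]
```

>>> carry_out(increments="0.6 0.001 -0.005 0 0 0 -10.5;0.6 0 0 0 0 0 0;0.6 0 0 0.025 0 0 0;0.6 0 0 0.03 0 0 0;0.6 0 0 0.005 0 0 0;0.6 0 0 0 0 0 0")

```text
time_s: 53.7
tool_pos: [0.5355, -0.1057, 0.1364]
tool_rot: [179.6, 0.0, 173.6]
force: [1.5, -0.0, 0.1]
grip_width: 0.0522
```

```bash
python3 go.py 0.533 -0.106 0.106 174.6;python3 -c "
from circ import *
print(get_obs()['qpos'].round(1))
q=snap('side',25);p=snap('top',25);crop(q,220,120,320,200,8,'pics/aa2.png');crop(p,235,130,335,250,6,'pics/aa1.png')"
```

```text
t 53.7 pos [ 0.5355 -0.1057  0.1364] rot [179.6   0.  173.6] w 0.0522 F [ 1.5 -0.   0.1]
tool d [ 0.0024 -0.0008  0.0304] turn [ 0.4  0.  -1. ] rows>= 1.0
[ 61.5  26.4 -63.3 106.5  25.9  63.4  72.1]
```

View pics/aa2.png

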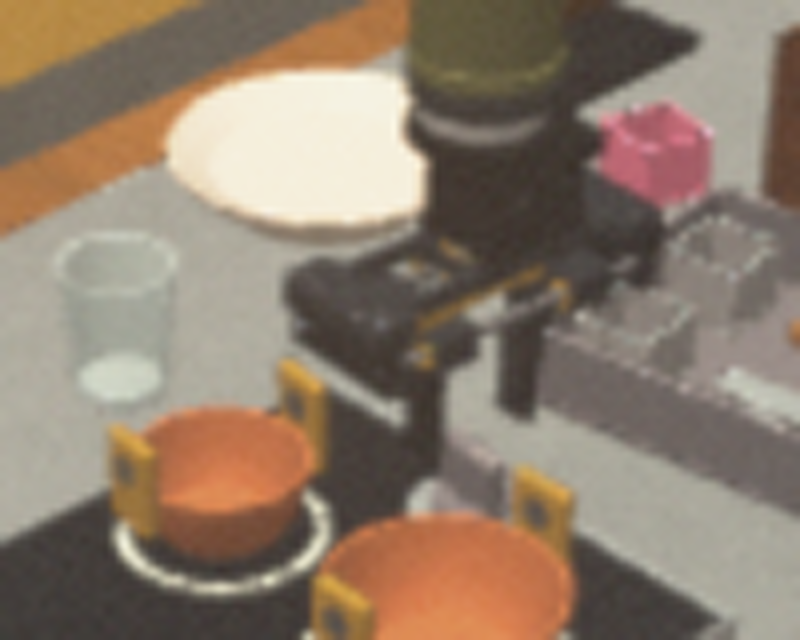

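View pics/aa1.png

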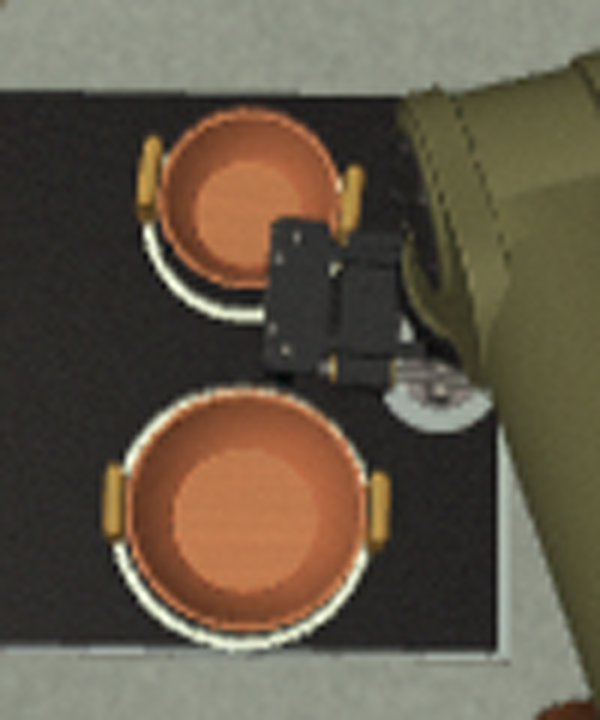

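>>> carry_out(increments="0.6 0.002 -0.001 0.015 0 0 -1;0.6 0 0 0.012 0 0 0;0.6 0 0 0 0 0 0")

```text
time_s: 54.18
tool_pos: [0.5341, -0.1069, 0.1092]
tool_rot: [179.7, 0.2, 174.6]
force: [-1.1, 0.2, 0.1]
grip_width: 0.0522
```

```bash
python3 go.py 0.533 -0.106 0.107 174.6
```

```text
t 54.175 pos [ 0.5341 -0.1069  0.1092] rot [179.7   0.2 174.6] w 0.0522 F [-1.1  0.2  0.1]
tool d [0.0012 0.0008 0.0022] turn [ 0.3  0.2 -0. ] rows>= 1.0
```

>>> carry_out(increments="0.6 0 0 0.002 0 0 0;0 0 0 0 0 0 0;0 0 0 0 0 0 0;0 0 0 0 0 0 0;0 0 0 0 0 0 0;0 0 0 0 0 0 0;0 0 0 0 0 0 0", force=10)

```text
time_s: 55.05
tool_pos: [0.5346, -0.1071, 0.1077]
tool_rot: [179.7, 0.2, 174.5]
force: [-0.8, 0.9, -0.2]
grip_width: 0.014
```

```bash
python3 go.py 0.533 -0.106 0.107 154; python3 -c "
from circ import *
q=snap('side',26);p=snap('top',26);crop(q,220,120,320,200,8,'pics/ab2.png')"
```

```text
t 55.05 pos [ 0.5346 -0.1071  0.1077] rot [179.7   0.2 174.5] w 0.014 F [-0.8  0.9 -0.2]
tool d [0.0017 0.0009 0.0007] turn [ 0.3  0.2 20.5] rows>= 2.0
```

View pics/ab2.png

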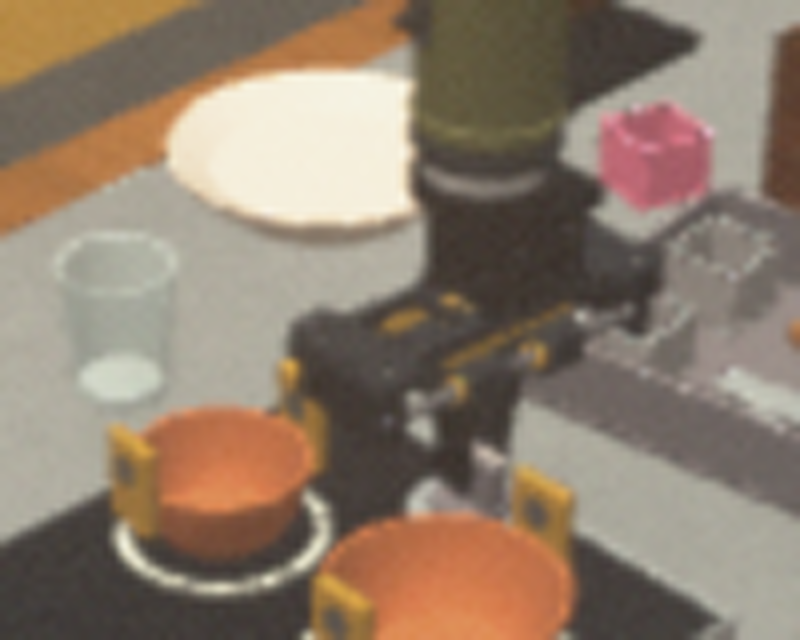

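>>> carry_out(increments="0 0 0 0 0 0 7;0 0 0 0 0 0 9;0 0 0 0 0 0 9;0 0 0 0 0 0 0")

```text
time_s: 55.65
tool_pos: [0.5344, -0.1076, 0.1077]
tool_rot: [179.7, 0.1, 148.9]
force: [0.3, 0.2, -0.7]
grip_width: 0.0138
```

```bash
python3 go.py 0.534 -0.107 0.1077 84; python3 -c "
from circ import *
print(get_obs()['qpos'].round(1),get_obs()['wrist_torque'])
q=snap('side',27);p=snap('top',27);crop(q,220,120,320,200,8,'pics/ac2.png')"
```

```text
t 55.65 pos [ 0.5344 -0.1076  0.1077] rot [1.797e+02 1.000e-01 1.489e+02] w 0.0138 F [ 0.3  0.2 -0.7]
tool d [0.0006 0.0003 0.    ] turn [ 0.3 -0.1 64.9] rows>= 7.0
[ 56.4  25.6 -56.3 108.1  24.5  59.2  48.8] [-0.07246825 -0.13324202 -0.09233172]
```

View pics/ac2.png

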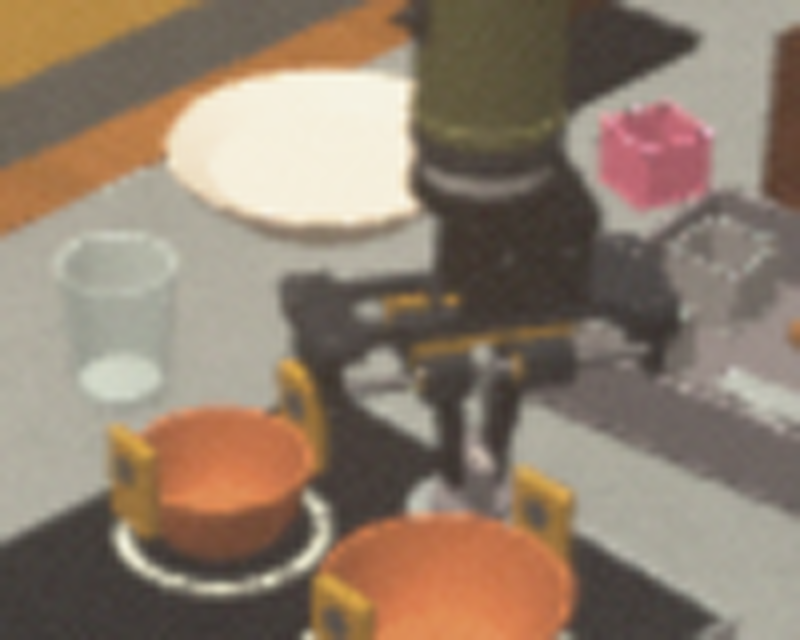

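>>> carry_out(increments="0 0 0 0 0 0 7;0 0 0 0 0 0 9;0 0 0 0 0 0 9;0 0 0 0 0 0 7;0 0 0 0 0 0 0")

```text
time_s: 56.38
tool_pos: [0.534, -0.108, 0.1077]
tool_rot: [179.8, -0.1, 116.8]
force: [-0.4, -0.1, -0.1]
grip_width: 0.0138
```

```bash
python3 go.py 0.534 -0.107 0.1077 84; python3 -c "
from circ import *
print(get_obs()['qpos'].round(1),get_obs()['wrist_torque'])
q=snap('side',28);p=snap('top',28);crop(q,220,120,320,200,8,'pics/ad2.png');crop(p,235,130,335,250,6,'pics/ad1.png')"
```

```text
t 56.375 pos [ 0.534  -0.108   0.1077] rot [ 1.798e+02 -1.000e-01  1.168e+02] w 0.0138 F [-0.4 -0.1 -0.1]
tool d [0.0009 0.0004 0.    ] turn [ 0.2 -0.2 32.8] rows>= 4.0
[ 51.6  23.  -49.9 108.2  20.3  58.1  19.8] [-0.17532582 -0.08125218  0.00071896]
```

View pics/ad2.png

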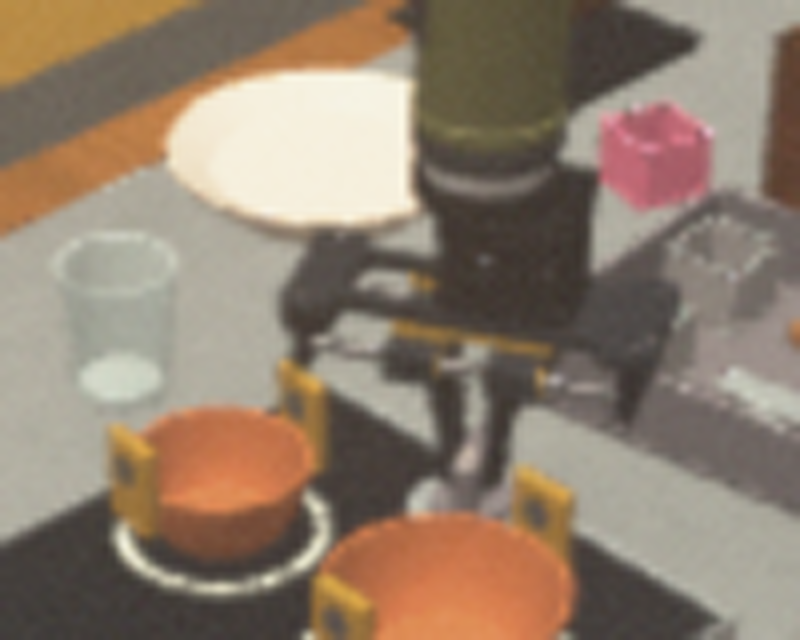

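View pics/ad1.png

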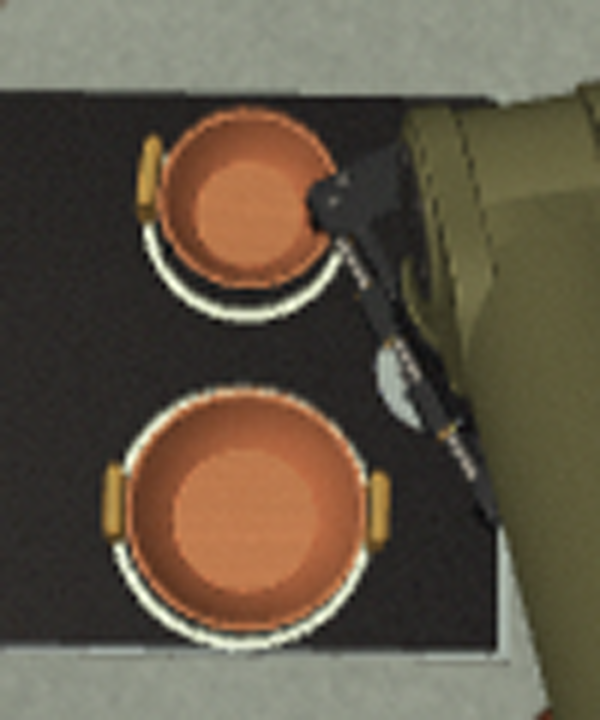

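>>> carry_out(increments="0 0 0 0 0 0 7;0 0 0 0 0 0 9;0 0 0 0 0 0 8;0 0 0 0 0 0 5;0 0 0 0 0 0 0")

```text
time_s: 57.1
tool_pos: [0.5336, -0.1081, 0.1077]
tool_rot: [180.0, -0.3, 87.7]
force: [-0.1, -0.6, -0.2]
grip_width: 0.0139
```

```bash
python3 go.py 0.534 -0.107 0.1077 84; python3 -c "
from circ import *
print(get_obs()['qpos'].round(1),get_obs()['wrist_torque'])
q=snap('side',29);p=snap('top',29);crop(q,220,120,320,200,8,'pics/ae2.png');crop(p,235,130,335,250,6,'pics/ae1.png')"
```

```text
t 57.1 pos [ 0.5336 -0.1081  0.1077] rot [180.   -0.3  87.7] w 0.0139 F [-0.1 -0.6 -0.2]
tool d [ 0.0011  0.0003 -0.    ] turn [-0.  -0.3  3.7] rows>= 1.0
[ 47.2  21.2 -44.3 108.3  17.2  57.4  -6.9] [-0.1797497  -0.00709193 -0.02369866]
```

View pics/ae2.png

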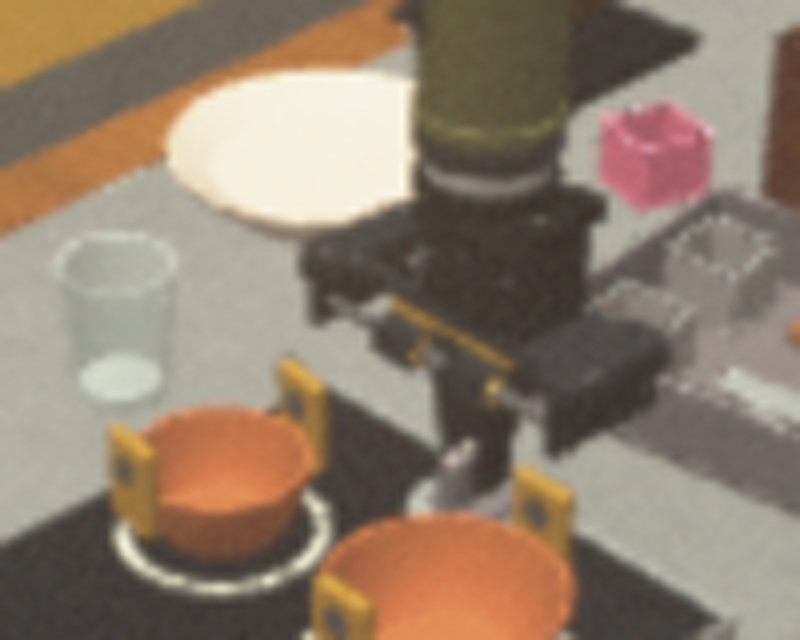

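Turn the last bit to the stop, then release, opening only partly, and rise.

>>> carry_out(increments="0 0 0 0 0 0 3;0 0 0 0 0 0 0;0.4 0 0 0 0 0 0;0.4 0 0 0 0 0 0;0.4 0 0 0 0 0 0;0.4 0 0 -0.03 0 0 0;0.4 0 0 -0.05 0 0 0;0.4 0 0 -0.04 0 0 0;0.4 0 0 0 0 0 0")

```text
time_s: 58.32
tool_pos: [0.5335, -0.1081, 0.2302]
tool_rot: [-179.9, -0.4, 85.2]
force: [-0.2, 0.7, 0.4]
grip_width: 0.0343
```

```bash
python3 go.py 0.45 -0.33 0.25 84
```

```text
t 58.325 pos [ 0.5335 -0.1081  0.2302] rot [-179.9   -0.4   85.2] w 0.0343 F [-0.2  0.7  0.4]
tool d [-0.228  -0.0645 -0.0214] turn [-0.1 -0.4  1.2] rows>= 4.0
```

>>> carry_out(increments="0.4 -0.02 -0.006 -0.01 0 0 0;0.4 -0.04 -0.01 -0.01 0 0 0;0.4 -0.04 -0.01 -0.008 0 0 0;0.4 -0.04 -0.01 -0.005 0 0 0;0.4 -0.04 -0.01 0 0 0 0;0.4 -0.03 -0.01 0 0 0 0;0.4 -0.01 0 0 0 0 0;0.4 0 0 0 0 0 0")

```text
time_s: 59.32
tool_pos: [0.4553, -0.3261, 0.254]
tool_rot: [-179.4, -0.8, 85.5]
force: [1.0, -0.1, 0.5]
grip_width: 0.0349
```

```bash
python3 -c "
from circ import *
q=snap('side',30);p=snap('top',30);crop(q,140,100,400,280,3,'pics/af2.png');crop(p,235,130,335,250,6,'pics/af1.png')"
```

```text
(no output)
```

View pics/af2.png

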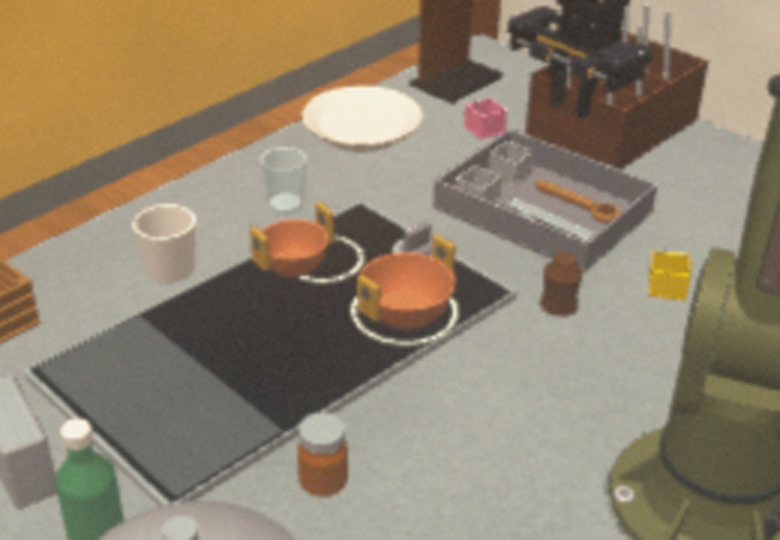

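View pics/af1.png

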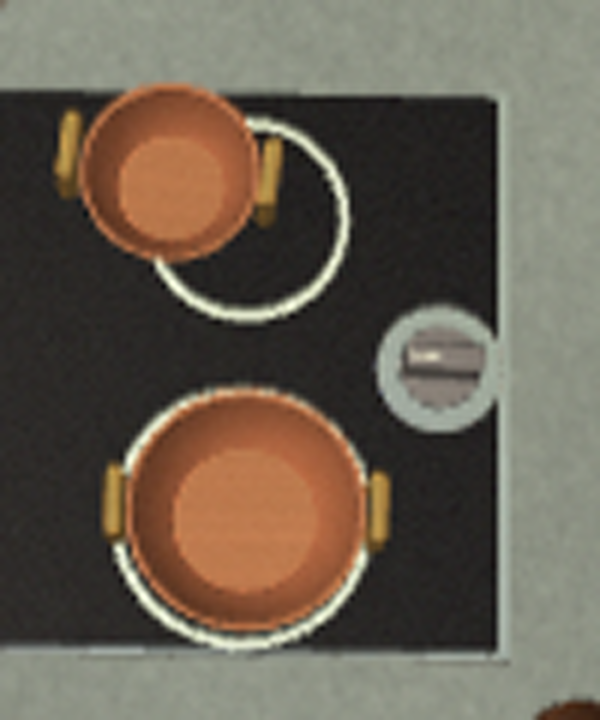

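View pics/top30.png

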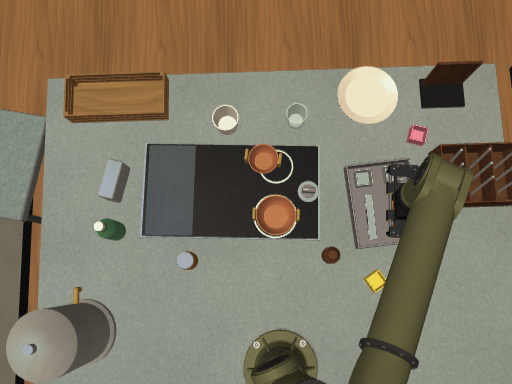

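```bash
python3 - <<'E'
from circ import *
p=read_camera("top");q=read_camera("side")
Q1=lambda l:[(235+(x+.5)/6-.5,130+(y+.5)/6-.5) for x,y in l]
D=lambda l:[(140+(x+.5)/3-.5,100+(y+.5)/3-.5) for x,y in l]
print(rim(p,Q1([(82,173),(260,173),(171,85),(171,262)]),.058))
print(plane(p,Q1([(68,145),(271,170)]),.09))
print(plane(q,D([(260,240),(325,213)]),.09))
print(get_obs()["qpos"].round(1))
E
python3 go.py 0.64 -0.02 0.25 85
```

```text
(array([0.6353464 , 0.03024454]), np.float64(0.04671809739519928))
[[ 0.64405863  0.08216768  0.09      ]
 [ 0.62752418 -0.02065018  0.09      ]]
[[ 0.62711002  0.09584415  0.09      ]
 [ 0.6126961  -0.00772655  0.09      ]]
[ 67.2  12.6 -38.9  97.4   7.7  73.7  22.4]
t 59.525 pos [ 0.4561 -0.3249  0.2549] rot [-179.5   -0.7   85.6] w 0.035 F [-1.2  0.1  0.1]
tool d [0.3179 0.1603 0.0075] turn [-0.5 -0.7  0.6] rows>= 6.0
```

>>> carry_out(increments="0.4 0.02 0.01 0 0 0 0;0.4 0.04 0.02 0 0 0 0;0.4 0.043 0.022 0 0 0 0;0.4 0.043 0.022 0 0 0 0;0.4 0.043 0.022 0 0 0 0;0.4 0.043 0.022 0 0 0 0;0.4 0.035 0.018 0 0 0 0;0.4 0.018 0.009 0 0 0 0;0.4 0 0 0 0 0 10;0.4 0 0 0 0 0 10;0.4 0 0 0 0 0 10;0.4 0 0 0 0 0 10;0.4 0 0 0 0 0 10;0.4 0 0 0 0 0 10;0.4 0 0 0 0 0 10;0.4 0 0 0 0 0 10;0.4 0 0 0 0 0 10;0.4 0 0 0 0 0 0")

```text
time_s: 61.78
tool_pos: [0.6271, -0.014, 0.2617]
tool_rot: [-179.0, 0.1, -5.2]
force: [0.0, 0.2, 0.2]
grip_width: 0.0348
```

```bash
python3 go.py 0.626 -0.019 0.2 -9; python3 -c "
from circ import *
print(get_obs()['qpos'].round(1))
q=snap('side',31);p=snap('top',31);crop(q,220,120,320,200,8,'pics/ag2.png');crop(p,235,130,335,250,6,'pics/ag1.png')"
```

```text
t 61.775 pos [ 0.6271 -0.014   0.2617] rot [-1.79e+02  1.00e-01 -5.20e+00] w 0.0348 F [0.  0.2 0.2]
tool d [-0.0004  0.0062  0.0616] turn [-1.   0.2  3.8] rows>= 1.0
[  25.1   19.5  -32.3   88.     9.5   75.5 -103.2]
```

View pics/ag2.png

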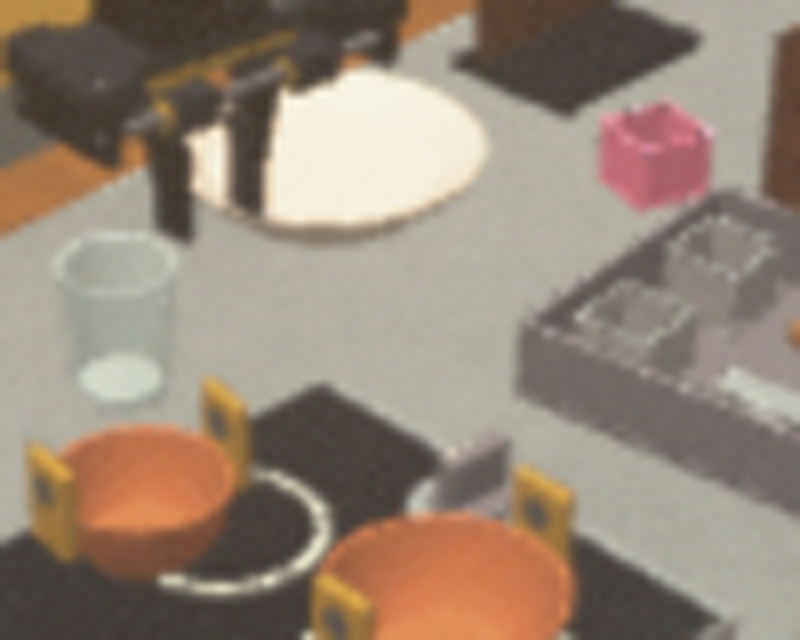

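```bash
python3 - <<'E'
from circ import *
q=read_camera("side")
Q=lambda l:[(220+(x+.5)/8-.5,120+(y+.5)/8-.5) for x,y in l]
print(plane(q,Q([(50,455),(227,390)]),.09)[:,:2].round(4))
E
```

```text
[[ 0.6453  0.0824]
 [ 0.6253 -0.0196]]
```

>>> carry_out(increments="0.5 0 0.004 0.015 -1 0 3.8;0.5 0 0 0.03 0 0 0;0.5 0 0 0.015 0 0 0;0.5 0 0 0 0 0 0")

```text
time_s: 62.42
tool_pos: [0.6272, -0.0181, 0.2009]
tool_rot: [-180.0, 0.1, -8.7]
force: [-0.5, 0.5, 1.3]
grip_width: 0.0436
```

```bash
python3 go.py 0.625 -0.019 0.132 -9
```

```text
t 62.425 pos [ 0.6272 -0.0181  0.2009] rot [-1.8e+02  1.0e-01 -8.7e+00] w 0.0436 F [-0.5  0.5  1.3]
tool d [-0.0019  0.0013  0.0689] turn [-0.   0.1  0.3] rows>= 2.0
```

Ear at (0.626, −0.020) by both cameras. Descend.

>>> carry_out(increments="0.5 -0.001 0.001 0.02 0 0 0;0.5 0 0 0.03 0 0 0;0.5 0 0 0.013 0 0 0;0.5 0 0 0 0 0 0")

```text
time_s: 62.92
tool_pos: [0.6272, -0.0192, 0.1369]
tool_rot: [-179.9, -0.1, -8.6]
force: [-0.3, -0.9, -0.6]
grip_width: 0.0435
```

```bash
python3 go.py 0.625 -0.019 0.133 -9; python3 -c "
from circ import *
q=snap('side',32);crop(q,220,120,320,200,8,'pics/ah2.png')"
```

```text
t 62.925 pos [ 0.6272 -0.0192  0.1369] rot [-1.799e+02 -1.000e-01 -8.600e+00] w 0.0435 F [-0.3 -0.9 -0.6]
tool d [-0.0022  0.0002  0.0039] turn [-0.1 -0.1  0.4] rows>= 1.0
```

View pics/ah2.png

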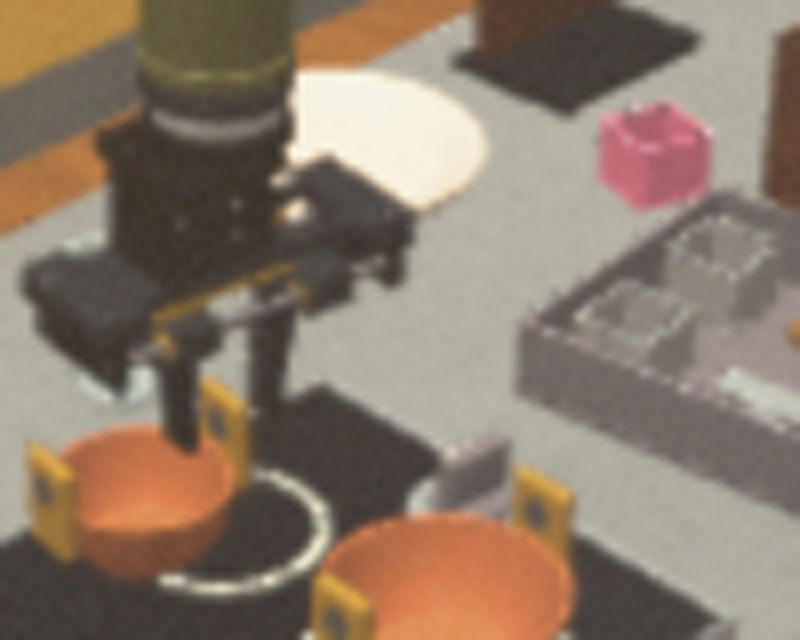

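>>> carry_out(increments="0.5 -0.002 0 0.003 0 0 0;0 0 0 0 0 0 0;0 0 0 0 0 0 0;0 0 0 0 0 0 0;0 0 0 0 0 0 0;0 0 0 0 0 0 0;0 0 0 0 0 0 0;0 -0.001 0.006 0 0 0 0;0 -0.003 0.012 0 0 0 0;0 -0.002 0.01 0 0 0 0;0 -0.002 0.008 0 0 0 0;0 -0.001 0.004 0 0 0 0;0 0 0 0 0 0 0;0 0 0 0 0 0 0", force=20)

```text
time_s: 64.72
tool_pos: [0.6114, -0.0585, 0.1375]
tool_rot: [-179.8, -0.5, -8.6]
force: [0.7, 1.6, -1.3]
grip_width: 0.0096
```

```bash
python3 go.py 0.611 -0.061 0.133 -9; python3 -c "
from circ import *
q=snap('side',33);p=snap('top',33);crop(q,220,120,320,200,8,'pics/ai2.png');crop(p,235,130,335,250,6,'pics/ai1.png')"
```

```text
t 64.725 pos [ 0.6114 -0.0585  0.1375] rot [-179.8   -0.5   -8.6] w 0.0096 F [ 0.7  1.6 -1.3]
tool d [-0.0001  0.0025  0.0045] turn [-0.2 -0.5  0.4] rows>= 1.0
```

View pics/ai2.png

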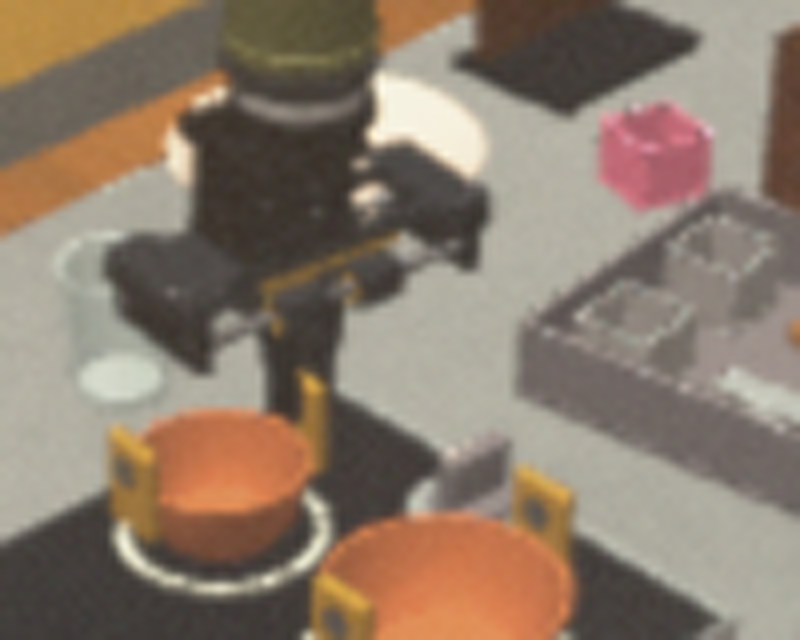

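View pics/ai1.png

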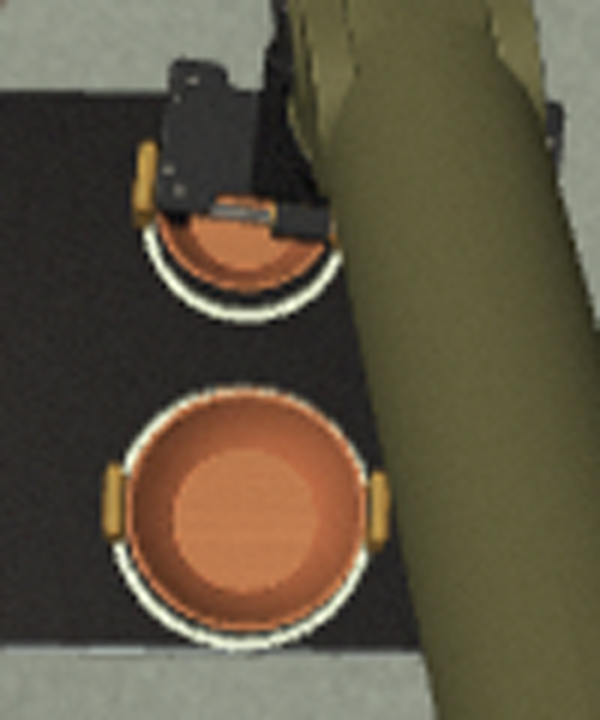

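>>> carry_out(increments="0 0 0.002 0 0 0 0;0 0 0 0 0 0 0;0.5 0 0 0 0 0 0;0.5 0 0 0 0 0 0;0.5 0 0 0 0 0 0;0.5 0 0 -0.02 0 0 0;0.5 0 0 -0.05 0 0 0;0.5 0 0 -0.05 0 0 0;0.5 -0.01 0.03 -0.01 0 0 0;0.5 -0.015 0.045 0 0 0 0;0.5 -0.015 0.045 0 0 0 0;0.5 -0.015 0.045 0 0 0 0;0.5 -0.015 0.045 0 0 0 0;0.5 -0.01 0.03 0 0 0 0;0.5 0 0 0 0 0 0;0.5 0 0 0 0 0 0")

```text
time_s: 66.82
tool_pos: [0.4951, -0.2917, 0.2874]
tool_rot: [179.8, -1.5, -8.3]
force: [0.9, 0.3, -0.0]
grip_width: 0.0434
```

```bash
python3 go.py 0.5 -0.3 0.25 -9; python3 -c "
from circ import *
q=snap('side',34);p=snap('top',34);crop(q,220,120,320,200,8,'pics/aj2.png');crop(p,235,130,335,250,6,'pics/aj1.png')"
```

```text
t 66.825 pos [ 0.4951 -0.2917  0.2874] rot [179.8  -1.5  -8.3] w 0.0434 F [ 0.9  0.3 -0. ]
tool d [0.005  0.0074 0.0375] turn [ 0.2 -1.5  0.7] rows>= 1.0
```

View pics/aj1.png

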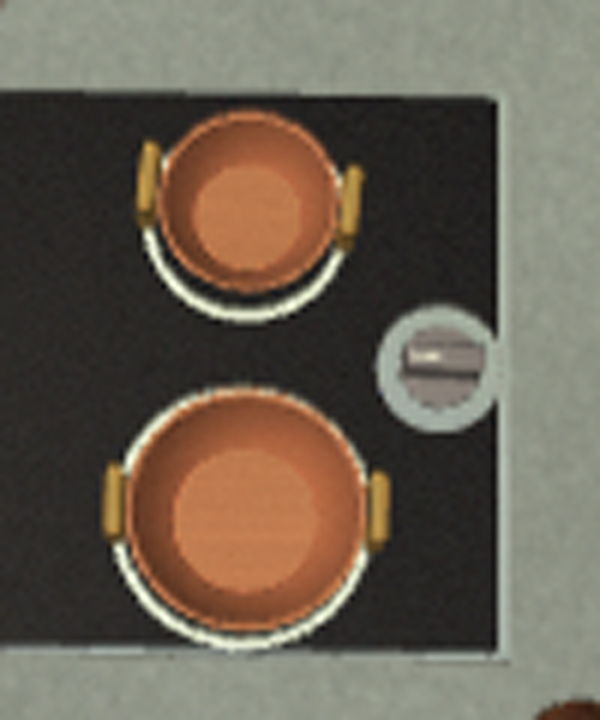

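View pics/side34.png

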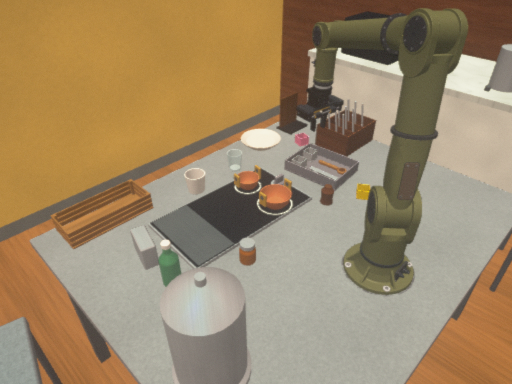

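View pics/aj2.png

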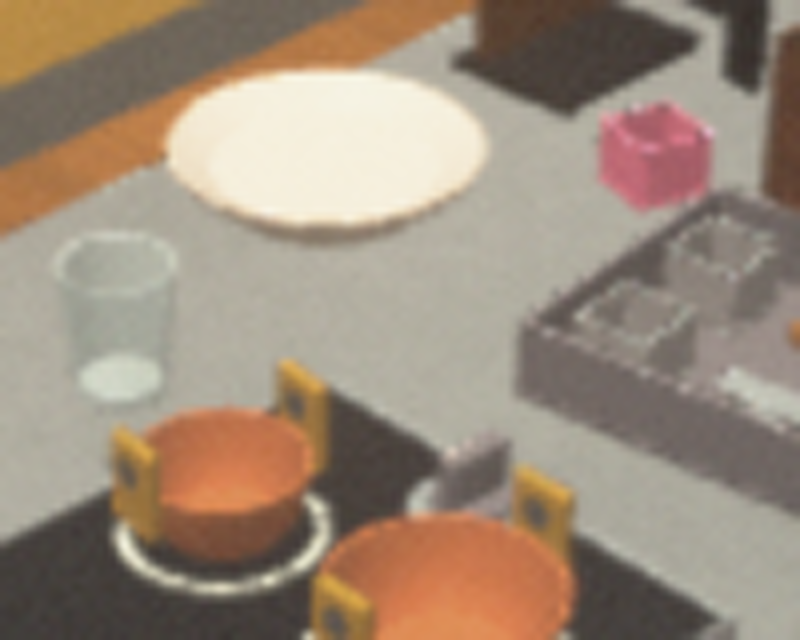

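```bash
python3 - <<'E'
from circ import *
p=read_camera("top")
Q1=lambda l:[(235+(x+.5)/6-.5,130+(y+.5)/6-.5) for x,y in l]
print("KS",rim(p,Q1([(158,200),(340,200),(249,110),(249,293)]),.058),"ring",rim(p,Q1([(145,230),(245,322),(345,250),(180,295)]),.014))
print("KL",rim(p,Q1([(126,510),(370,510),(247,388),(247,630)]),.064))
w=plane(p,Q1([(406,346),(484,350)]),.058);d=w[1]-w[0];print("bar",np.degrees(np.arctan2(d[1],d[0])),get_obs()["joint_velocities"].round(2).max())
sign_off()
E
```

```text
KS (array([ 0.61910595, -0.00972869]), np.float64(0.04789527585780841)) ring (array([ 0.61844113, -0.00957017]), np.float64(0.0545212709108481))
KL (array([ 0.45819533, -0.0034017 ]), np.float64(0.061855362687910725))
bar -94.85710712114977 0.36
the job is handed in; nothing more can be done
```

The job is handed in and every step was carried out; sign-off gives no verdict, so the results below are my own last checks.

- **Tray:** both chutney cups, the tongs and the spoon were on the warmer. I put all four in the dish tray and released them; they still show there in the last side picture.
- **Karahis:** I dragged each one along the warmer by an ear and released it.
    - After the dial was turned, pictures showed the small karahi about 4 cm off its ring. It was in place in the picture just before the last few degrees of turning and my withdrawal. I took this for the random knock the task mentions, but did not prove it.
    - I re-gripped it and slid it back. In the last top picture it is about 1 mm from its ring centre.
    - The large karahi is about 2–3 mm from its ring centre.
- **Dial:** I turned it clockwise by about 90° to the stop, when both karahis were in place. Its bar now reads about −95° in world yaw, roughly 1.6 rad by my estimate of how the warmer lies.
- **Rest:** the arm ended clear of everything, and the bystanders in the last pictures stand where they were at the start.

No check failed at the end. The two cameras differed by up to about 5 mm on a few points, well inside the 15 mm tolerance.

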